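Swap the specimen under the stereo microscope

TASK

A finished specimen jar has been left under the stereo microscope's lens: take it off the base plate first and stand it upright in the white sample tray. Then bring the clear flow chamber from the flat grey bench pad and set it flat on the base plate, its middle right under the lens and its sides square with the base plate. Keep both level and put them down gently, do not knock the microscope head, and leave everything else where it stands.

Things in the scene. Friction and masses are not known exactly. Their poses are not given: they have to be found in the camera images.
- microscope: Fixed base: flat white plate 250 x 180 x 25 mm thick, with a steel pillar 32 mm across, 325 mm high. Origin at table level straight below the lens. x points from the plate's open front edge (x = -110 mm) to the pillar (axis at x = +108; plate's rear edge +140); y across (edges +-90); z up. Turned up to 0.3 rad either way; the open front always faces the robot.
- stage_centre (a point): Point on top of the base plate straight below the lens, 25 mm above the table; axes as microscope. A flat grey disc of 94 mm diameter, flush with the plate, is centred here.
- scope_head: Fixed head. Origin: centre of the lens's lower face, 170 mm above the plate top; axes as microscope. Black lens 48 mm across, from 20 mm up 56; white body 72 across from 45 to 135 up, then a 75 x 100 mm housing to 165 up. Arm, knobs, eyepieces on the +x side. A tool pointing down does not fit under it: come from the open front (-x) with the tool tilted 30 to 45 degrees.
- specimen_jar: Closed round glass jar, loose, starting on the base plate within 12 mm of the point below the lens: 50 mm diameter up to 34 mm, white screw cap 47 mm diameter from 37 to 50 mm, about 90 g. Origin at the centre of its underside, z up.
- chamber: Closed clear plastic box with white lid rim, loose, starting on the grey pad: 104 (x) x 52 (y) x 30 mm high, about 130 g; two white stubs 7 mm across, 9 mm high on the lid at x = +-44 mm. Same either way round. Origin: centre of its underside, x along its length (starting within 0.4 rad of world x), z up.
- bench_pad: Grey rubber pad, fixed, 200 (x) x 150 (y) x 3 mm, flat on the table to one side of the microscope. Origin at the centre of its underside.
- sample_tray: White open tray, fixed, 170 (x) x 190 (y) x 25 mm high, walls and floor 4 mm thick, on the other side of the microscope. Origin at the centre of its underside; z up. Its nearer half (its own x below 0) is free.
- tray_jar: Bystander: another jar of the same kind, loose, standing in the far half of the tray (own x about +40 mm there). Origin at the centre of its underside.
- media_bottle: Bystander: loose glass bottle with a blue cap, 70 mm diameter, 150 mm high, behind the tray or the pad. Origin at the centre of its underside.
- flask: Bystander: loose conical glass flask, 74 mm diameter, 112 mm high, behind the tray or the pad. Origin at the centre of its underside.
- tally_counter: Bystander: loose round steel hand counter, 44 mm diameter, 18 mm high, on the table between robot and microscope. Origin at the centre of its underside.
Things that resemble listed ones, but are neither listed nor needed, are in the scene too. Leave any black look-alike of the specimen_jar alone. There is more than one size of the chamber; the job needs the smaller.

How it is judged:
By the outcome, as a careful person would: the job done as asked, in the order asked, and still so for the second after the job is handed in, with the robot touching nothing.
It also fails if it takes over 59 s, if anything falls off the work surface, if the arm or the gripper's body presses on something with over 40 N, if the wrist force passes 120 N, or if a joint passes its speed limit or range.

ROBOT

A 7-joint arm with a two-finger parallel gripper is mounted at the origin on the work surface. World frame = base frame: x ahead of the robot, y to its left, z up, the work surface at z = 0. Lengths are in m, angles in rad, forces in N, time in s.
With the tool pointing down it reaches from about 0.425 to 0.925 m from the base axis. Payload 6.8 kg.
Tool frame: the origin (TCP) lies between the finger pads, 19 mm behind the fingertips; this is the grasp point; z points along the fingers, y is the line along which they close (so a half turn about z gives the same grasp; the last joint's range is limited). The gripper opens to 85 mm and grips with 20 to 120 N. Pads are 22 mm wide; open, the fingers measure 114 mm over their backs; the gripper's body (76 mm by 85 mm) begins 54 mm behind the grasp point. The pads swing forward as they close: fully open they stand 13 mm farther back than shut.
Start: joints at [-1.305, 0.477, 0.022, 1.555, -0.011, 1.109, -0.083], TCP at [0.246, 0.628, 0.25] pointing down, gripper open.
Joint ranges: [-2.96, 2.96], [-0.34, 2.1], [-1.41, 1.46], [0.24, 2.44], [-1.37, 4.51], [0.17, 1.92], [-2.96, 2.96]. Speed limits (rad/s): [2.39, 2.39, 3.14, 3.14, 3.14, 3.14, 3.14].

INTERFACE

Orientations are given as a rotation vector (axis times angle).
In Python, from bench import telemetry, grab_frame, calibration, order, silhouettes gives the robot as it stands.
- The arm moves only by the tool apply_moves, never from a script. Its argument "moves" is a list of rows, each a list of 7 numbers: the turn, a rotation vector about the tool's x, y, z scaled (see below), then the shift along the tool's x, y, z scaled (see below), then the opening, from -1 (shut) to 1 (fully open). A call has exactly 8 rows; each row shifts and turns the commanded pose from where the row before left it, along the tool's axes as they then stand; what a row does not reach is not made up. The controller multiplies each number of a shift by 1000 mm and each number of a turn by 6 degrees. A row lasts 1/12 s, in which the tool goes at most 41.7 mm and 7.16 degrees, less where a joint would pass 70% of its speed; a pose out of reach is approached as far as the arm can. A call with a number of a shift or a turn outside -1 to 1 is refused whole. A call with a gripper value outside its range is refused whole. The fingers move at their own pace and stop on an object; "grip_force" is the grip in N (left out, the last holds). Time passes only in rows, so rows that do not move let the fingers close, or fill a call up. It gives the time, the measured TCP pose, the force, the opening and the grip force at its end, in the units of the state.
- telemetry.get_obs(): the state, without advancing time (a new reading comes with each control period).
- grab_frame(name): name is "scene" or "top"; returns the picture (400x640x3 uint8, blue, green, red); there is no depth.
- calibration(name): a dict with "fx", "fy", "cx", "cy" (pixels), "world_from_camera" (4x4, takes a point from camera to world coordinates). Camera axes: x right, y down, z forward; pixel columns grow to the right and rows downward; lengths in m; the calibration is good to about 2 mm. A picture is of the moment at which its call begins. calibration takes no time and is no camera call.
- order.hand_in(): hands the job in; it is judged then, once.
Trained networks look in the newest picture that a camera, given by its name, has taken for a name from the list of things; names that differ only in an ending like _2 or _b are one class to them, and where a whole thing is asked for, a point or a joint stands for the part that bears it (a point fixed in the world has none). Each returns a list of dicts, best first, with "p" (0 to 1); they miss things now and then, are a little off and sometimes report something else, mostly with a low value. They report only what shows in the picture. A call takes as long as a camera call. They do not tell look-alikes from the thing itself.
- silhouettes(thing, camera): "mask" (400x640 bool, what is visible of it) and "extent" ([centre column, centre row, width, height] in pixels, round what is visible of it).
The state is a dict: "clock": time; "joints": joint angles; "qvel": joint speeds; "tau": joint torques, N m; "tcp_pos": TCP position; "orientation": TCP orientation; "contact_force": force on the tool from outside, world axes, zero at the start; "moment": the same for the moment, N m; "grip_width": finger opening in m; "gripper_force": force on a finger pad.
Only numpy, scipy, OpenCV 4.12 (cv2) and the standard library are available. Lean on these libraries where they do the work, as an engineer would, in place of code of your own. Each camera call takes 0.05 s, during which the arm holds its last target. There are 200 camera calls.

## Working session

There is one attempt and no reset: what is moved stays moved. The work goes in short steps, Python scripts to look and compute and a tool call to move; the robot and the scene stay as the last step left them, time stands still between calls to the robot, and variables do not carry over. Pictures are saved under pics/ and viewed, at most 13 in all, crops included, and the job is handed in when it is done.

Besides the shell and the picture viewer there is one more tool, called after "Request:" by a JSON object that holds its "op" and its "data". apply_moves: Moves the arm, as the interface text tells. Its arguments: {"type":"object","properties":{"moves":{"type":"array"},"grip_force":{"type":"number"}},"required":["moves"]}

```bash
mkdir -p pics; ls; python3 - <<'E'
from bench import telemetry, grab_frame, calibration, silhouettes
import cv2,numpy as np
print(telemetry.get_obs())
for n in("scene","top"):
    im=grab_frame(n); cv2.imwrite(f"pics/{n}0.png",im); c=calibration(n); print(n,c)
for n in("scene","top"):
    for t in ["microscope","scope_head","specimen_jar","chamber","bench_pad","sample_tray","media_bottle","flask","tally_counter"]:
        for d in silhouettes(t,n): print(n,t,round(d["p"],2),np.round(d["extent"],1))
E
```

```text
pics
{'clock': 0.0, 'joints': array([-1.30509387,  0.47774535,  0.02231903,  1.55642262, -0.01151651,
        1.10929195, -0.08311942]), 'qvel': array([-0.00073733,  0.00041118,  0.00018314, -0.00156717,  0.00052734,
       -0.00189681, -0.00025073]), 'tau': array([-1.18390803e-03, -5.96438134e+01,  1.60713807e+00, -2.81204385e+01,
        1.23427444e-02,  9.01942461e-03, -3.35915547e-05]), 'tcp_pos': array([0.24627812, 0.62788767, 0.24907415]), 'orientation': array([-5.83692765e-01, -3.08666616e+00,  2.71040589e-03]), 'contact_force': array([ 0.70615429,  0.12612618, -0.87676368]), 'moment': array([0.04470403, 0.00398974, 0.01526192]), 'gripper_force': 0.0, 'grip_width': 0.08544936776133356}
scene {'fx': 494.59047571714603, 'fy': 494.59047571714603, 'cx': 323.6239421139903, 'cy': 200.2119458660857, 'world_from_camera': array([[-0.69378102,  0.39818636, -0.60009626,  1.43192103],
       [ 0.71987457,  0.40792392, -0.56158585,  0.69030232],
       [ 0.02117779, -0.82161164, -0.56965411,  0.9874259 ],
       [ 0.        ,  0.        ,  0.        ,  1.        ]])}
top {'fx': 431.9169984
[... 830 characters left out ...]
.7]
scene flask 0.74 [397.1 314.   28.9  48.7]
scene tally_counter 0.61 [398.6 243.1  19.1  14.2]
scene tally_counter 0.31 [301.3 192.9  30.6  25.1]
top microscope 0.71 [276.8 179.1  87.3 128.4]
top scope_head 0.67 [261.3 156.6  63.6  78.3]
top specimen_jar 0.57 [339.7 195.8  16.   18.4]
top specimen_jar 0.49 [341.4 157.3  12.2  19.4]
top chamber 0.96 [403.7 259.8  27.2  36.8]
top chamber 0.82 [479.  267.9  51.7  29.7]
top bench_pad 0.83 [402.1 254.2  57.1  73.8]
top sample_tray 0.64 [179.3 249.8  65.8  64.4]
top media_bottle 0.65 [375.5 168.8  24.7  27.7]
top flask 0.66 [203.7 181.3  24.2  25.7]
top tally_counter 0.78 [265.6 268.2  14.1  17.6]
top tally_counter 0.3 [401.4 262.4  26.3  39.3]
```

```bash
python3 - <<'E'
import cv2
for n,(x,y,w,h) in {"scene":(220,120,320,240),"top":(130,110,400,250)}.items():
    im=cv2.imread(f"pics/{n}0.png")[y:y+h,x:x+w]
    s=2.5 if n=="scene" else 2
    cv2.imwrite(f"pics/{n}0c.png",cv2.resize(im,None,fx=s,fy=s,interpolation=cv2.INTER_CUBIC))
E
```

```text
(no output)
```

View pics/scene0c.png

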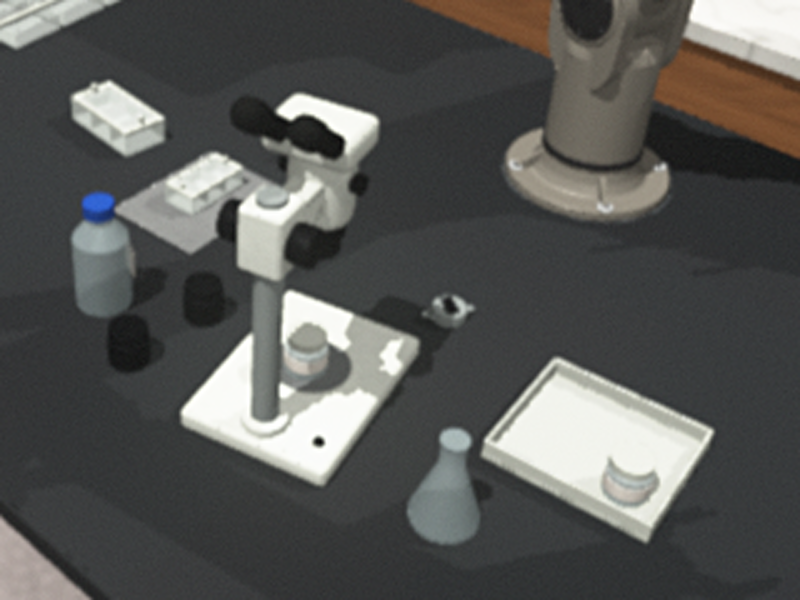

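View pics/top0c.png

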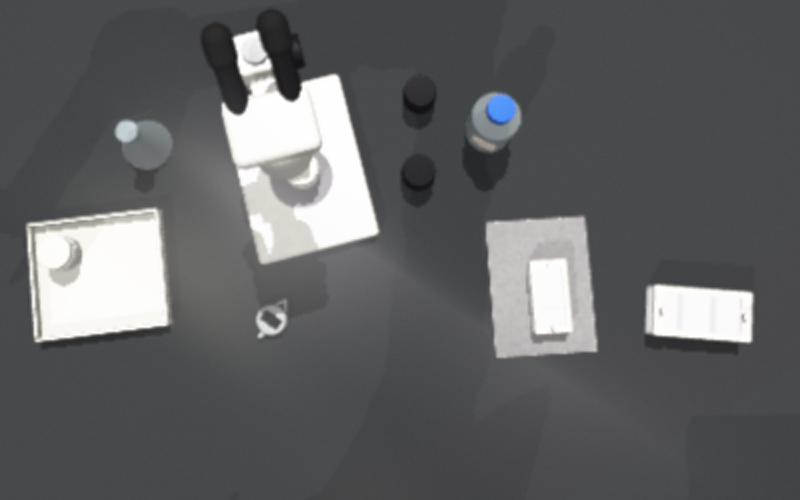

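```bash
cat > h.py <<'E'
import cv2,numpy as np
from scipy.optimize import least_squares
from bench import calibration
C={n:calibration(n) for n in("scene","top")}
def proj(P,n):
    c=C[n];T=c["world_from_camera"];q=(np.atleast_2d(P)-T[:3,3])@T[:3,:3]
    return np.c_[c["fx"]*q[:,0]/q[:,2]+c["cx"],c["fy"]*q[:,1]/q[:,2]+c["cy"]]
def ray(uv,n,z):
    c=C[n];T=c["world_from_camera"];d=T[:3,:3]@[(uv[0]-c["cx"])/c["fx"],(uv[1]-c["cy"])/c["fy"],1]
    return T[:3,3]+d*(z-T[2,3])/d[2]
def world(L,p):
    c,s=np.cos(p[2]),np.sin(p[2]);return np.c_[p[0]+c*L[:,0]-s*L[:,1],p[1]+s*L[:,0]+c*L[:,1],L[:,2]+p[3]]
def rect(a,b,z,n=40,x0=0):
    t=np.linspace(-.95,.95,n);o=np.ones(n)
    P=np.r_[np.c_[t*a/2+x0,o*b/2],np.c_[t*a/2+x0,-o*b/2],np.c_[o*a/2+x0,t*b/2],np.c_[-o*a/2+x0,t*b/2]]
    D=np.r_[np.tile([1,0,0],(2*n,1)),np.tile([0,1,0],(2*n,1))]
    return np.c_[P,np.full(len(P),z)],D*1e-3
def circ(r,z,n=80):
    t=np.linspace(0,2*np.pi,n,False);return np.c_[r*np.cos(t),r*np.sin(t),z+0*t],np.c_[-np.sin(t),np.cos(t),0*t]*1e-3
def fit(ims,feats,p,free=(0,1,2),w=(6,4,3,2,2,2,2),thr=8):
    """ims {cam:gray}, feats {cam:[(pts,dirs)]}; edge-ICP on pose x,y,yaw,z"""
    p=np.array(p,float);free=list(free)
    for W in w:
        A=[]
        for n,fl in feats.items():
            g=cv2.GaussianBlur(ims[n].astype(np.float32),(0,0),.8)
            for L,D in fl:
                u=proj(world(L,p),n);v=proj(world(L+D,p),n)-u;v/=np.linalg.norm(v,axis=1)[:,None];N=np.c_[-v[:,1],v[:,0]]
                s=np.arange(-W-.5,W+.51,.25)
                q=u[:,None]+N[:,None]*s[None,:,None]
                pr=cv2.remap(g,q[...,0].astype(np.float32),q[...,1].astype(np.float32),1)
                G=abs(pr[:,4:]-pr[:,:-4]);ss=s[2:-2];i=G.argmax(1);ok=(G.max(1)>thr)&(i>0)&(i<len(ss)-1)
                A.append((n,L[ok],N[ok],u[ok]+N[ok]*ss[i[ok],None]))
        def res(f):
            k=p.copy();k[free]=f
            return np.concatenate([((proj(world(L,k),n)-t)*N).sum(1) for n,L,N,t in A if len(L)])
        r=least_squares(res,p[free],loss="soft_l1",f_scale=.4,x_scale=.01);p[free]=r.x
    e=res(r.x);return p,np.median(abs(e)),len(e)
E
cat > m.py <<'E'
from h import *
I={n:cv2.imread(f"pics/{n}0.png") for n in C};g={n:cv2.cvtColor(I[n],6) for n in C}
def show(name,fe,p):
    for n,fl in fe.items():
        for L,_ in fl:
            for u in proj(world(L,p),n): V[n][int(round(u[1]*3+1)),int(round(u[0]*3+1))]=(0,0,255)
V={n:cv2.resize(I[n],None,fx=3,fy=3) for n in C}
def go(name,fl,p,cams=("top","scene"),**k):
    fe={n:fl for n in cams};q,e,m=fit(g,fe,p,**k);print(name,cams,np.round(q,4),round(e,2),m);show(name,fe,q);return q
fr=ray((261,241),"top",.025);fl=ray((319,228),"top",.025);mid=(fr+fl)/2;d=fl-fr;yaw=np.arctan2(d[1],d[0])+np.pi/2
p0=[mid[0]+.11*np.cos(yaw),mid[1]+.11*np.sin(yaw),yaw,0];print(p0)
pl=[rect(.25,.18,.025,x0=.015)]
for c in (("top","scene"),("top",),("scene",)): P=go("plate",pl,p0,c)
P=go("plate",pl,p0,free=(0,1,2,3))
c0=ray((405,258.5),"top",.033)
ch=[rect(.104,.052,.03)]
for c in (("top",),("scene",),("top","scene")): go("chamber",ch,[c0[0],c0[1],0,.003],c,w=(4,3,2,2,2))
go("chamber",ch,[c0[0],c0[1],0,.003],free=(0,1,2,3),w=(4,3,2,2,2))
t0=ray((179,248),"top",.025)
go("tray",[rect(.17,.19,.025)],[t0[0],t0[1],0.05,0],w=(5,4,3,2,2))
b0=ray((400,253),"top",.003);go("pad",[rect(.2,.15,.003)],[b0[0],b0[1],0.05,0],w=(5,4,3,2,2))
j0=ray((342.8,253.5),"scene",.075);print("jar",j0)
J=[circ(.0235,.05),circ(.025,0)]
go("jar",J,[j0[0],j0[1],0,.025],("scene",),free=(0,1),w=(3,2,2,2))
t=ray((159,235),"top",.054);go("tjar",J,[t[0],t[1],0,.004],free=(0,1),w=(4,3,2,2))
t=ray((265.6,269),"top",.018);print("counter",t)
a=V["scene"][3*225:3*325,3*250:3*383];b=V["scene"][3*165:3*225,3*250:3*383]
c=V["top"][3*135:3*300,3*230:3*440]
d=np.zeros((600,800,3),np.uint8);A=cv2.resize(np.vstack([b,a]),None,fx=.95,fy=.95)
d[:A.shape[0],:A.shape[1]]=A;k=cv2.resize(c,(415,326));d[:326,385:800]=k
cv2.imwrite("pics/ov.png",d)
E
python3 m.py
```

```text
[np.float64(0.6137147554069057), np.float64(0.005501713331218985), np.float64(0.21356382555779763), 0]
plate ('top', 'scene') [0.614  0.0118 0.2543 0.    ] 0.5 272
plate ('top',) [0.6131 0.0107 0.2516 0.    ] 0.25 141
plate ('scene',) [0.6292 0.0192 0.2398 0.    ] 0.32 110
plate ('top', 'scene') [ 0.6132  0.0114  0.252  -0.0033] 0.27 264
chamber ('top',) [ 0.4364 -0.3506  0.0579  0.003 ] 0.49 160
chamber ('scene',) [ 0.4345 -0.3535  0.058   0.003 ] 0.55 155
chamber ('top', 'scene') [ 0.436  -0.351   0.0587  0.003 ] 0.49 317
chamber ('top', 'scene') [ 0.4366 -0.3501  0.0557  0.0056] 0.5 315
tray ('top', 'scene') [0.4739 0.3064 0.1169 0.    ] 0.5 317
pad ('top', 'scene') [ 0.4511 -0.3417  0.0537  0.    ] 0.25 306
jar [0.62118327 0.01055152 0.075     ]
jar ('scene',) [0.6272 0.0119 0.     0.025 ] 0.66 103
tjar ('top', 'scene') [0.5043 0.3597 0.     0.004 ] 0.26 189
counter [0.40706968 0.05335128 0.018     ]
```

View pics/ov.png

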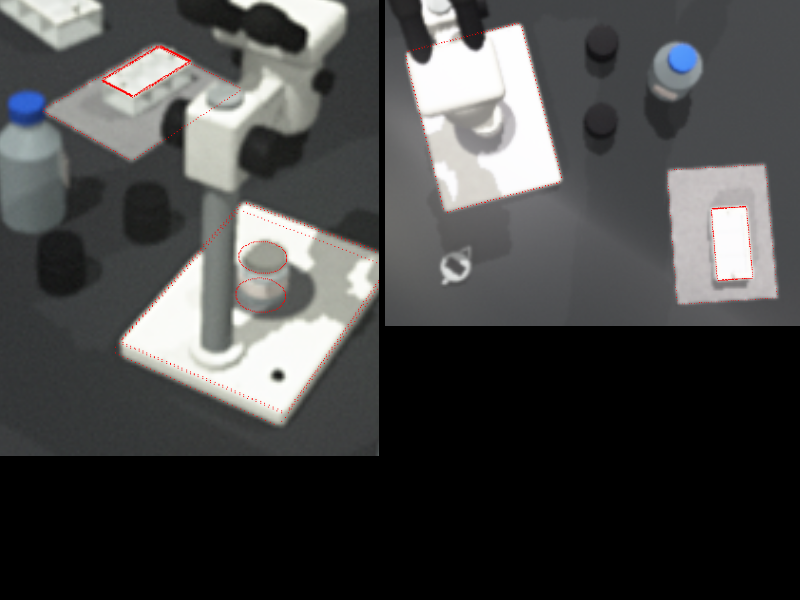

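Scene crop: the wanted jar stands on the plate at pixel (343,257). The black look-alikes are at (301,239) and (271,258), and the tray jar is at (472,311). The small chamber is on the pad, top (405,259). The larger one is off the pad at (479,268). The overlay fits the plate, pad and chamber well. The plate is at (0.6135, 0.0114), yaw 0.252.

```bash
cat > mv.py <<'E'
import sys,numpy as np
from scipy.spatial.transform import Rotation as Ro
from bench import telemetry
def Rt(yaw,tilt):
    z=np.array([np.sin(tilt)*np.cos(yaw),np.sin(tilt)*np.sin(yaw),-np.cos(tilt)]);y=np.array([-np.sin(yaw),np.cos(yaw),0])
    return Ro.from_matrix(np.c_[np.cross(y,z),y,z])
def plan(pos,yaw,tilt,n):
    o=telemetry.get_obs();p=o["tcp_pos"];R=Ro.from_rotvec(o["orientation"]);T=Rt(yaw,np.radians(tilt))
    w=(R.inv()*T).as_rotvec();print("turn deg",np.round(np.degrees(w),2),"dist",np.round(np.linalg.norm(pos-p),3))
    s=np.linspace(0,1,n+1);s=(s+ (3*s**2-2*s**3))/2;d=np.array(pos)-p
    for k in range(n):
        a=Ro.from_rotvec(w*s[k]);ds=s[k+1]-s[k]
        r=np.r_[np.degrees(w)*ds/6,(R*a).inv().apply(d*ds)]
        print(np.round(r,3).tolist(),"" if abs(r[:3]).max()<1 and np.linalg.norm(r[3:])<.0417 else "TOO FAST")
if __name__=="__main__":
    a=[float(x) for x in sys.argv[1:]];plan(np.array(a[:3]),a[3],a[4],int(a[5]))
E
python3 mv.py .36 .40 .25 .252 40 16
python3 - <<'E'
from h import *
P=[.6133,.0114,.252,0]
L=np.array([[0,0,.195],[0,0,.025],[.108,0,.025],[.108,0,.325],[-.024,0,.195]])
for n in C: print(n,np.round(proj(world(L,P),n),1).tolist())
for q in([.6218,.0105,.075],[.6272,.0119,.075],[.624,.0125,.075]): print([np.round(proj(np.array(q),n),1).tolist() for n in C])
a=[]
for n,(x,y,w,h) in {"scene":(315,230,60,60),"top":(255,170,60,60)}.items():
    im=cv2.resize(cv2.imread(f"pics/{n}0.png")[y:y+h,x:x+w],None,fx=6.6,fy=6.6,interpolation=cv2.INTER_CUBIC)
    for r,z in((.0235,.075),(.025,.025)):
        for u in proj(world(circ(r,z)[0],[.624,.0125,0,0]),n): 
            v=((u-[x,y]+.5)*6.6).astype(int);cv2.circle(im,v.tolist(),1,(0,0,255))
    a.append(im)
cv2.imwrite("pics/jar.png",np.hstack(a))
E
```

```text
turn deg [-12.51 -38.67 -34.37] dist 0.255
[-0.077, -0.238, -0.211, -0.007, -0.006, 0.0] 
[-0.098, -0.304, -0.27, -0.009, -0.008, 0.0] 
[-0.117, -0.36, -0.32, -0.01, -0.01, 0.0] 
[-0.132, -0.407, -0.362, -0.011, -0.012, 0.001] 
[-0.144, -0.445, -0.396, -0.011, -0.013, 0.001] 
[-0.153, -0.474, -0.421, -0.012, -0.015, 0.002] 
[-0.159, -0.492, -0.438, -0.011, -0.016, 0.002] 
[-0.162, -0.502, -0.446, -0.011, -0.017, 0.002] 
[-0.162, -0.502, -0.446, -0.01, -0.017, 0.002] 
[-0.159, -0.492, -0.438, -0.009, -0.017, 0.003] 
[-0.153, -0.474, -0.421, -0.007, -0.017, 0.003] 
[-0.144, -0.445, -0.396, -0.006, -0.016, 0.003] 
[-0.132, -0.407, -0.362, -0.005, -0.015, 0.002] 
[-0.117, -0.36, -0.32, -0.004, -0.014, 0.002] 
[-0.098, -0.304, -0.27, -0.003, -0.012, 0.002] 
[-0.077, -0.238, -0.211, -0.002, -0.009, 0.001] 
scene [[346.9, 218.2], [344.1, 265.6], [325.7, 288.8], [328.7, 197.7], [351.0, 213.7]]
top [[274.0, 188.9], [280.3, 198.2], [271.4, 163.5], [256.4, 134.6], [276.3, 197.8]]
[[[342.6, 253.6]], [[279.0, 192.8]]]
[[[341.7, 254.7]], [[278.5, 190.9]]]
[[[342.6, 254.3]], [[278.3, 192.0]]]
```

View pics/jar.png

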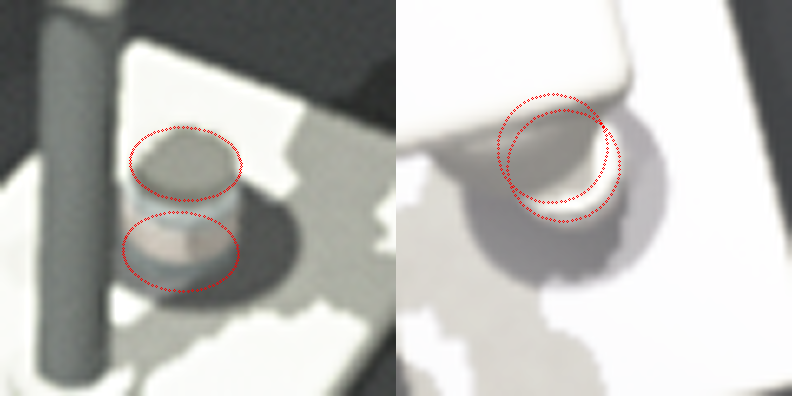

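The close crop shows a white-capped jar, not black, under the lens, and the model rings agree in both views. The jar is at about (0.624, 0.012).

Request:
{"op": "apply_moves", "data": {"moves": [[-0.08,-0.24,-0.21,-0.007,-0.006,0,1],[-0.1,-0.3,-0.27,-0.009,-0.008,0,1],[-0.12,-0.36,-0.32,-0.01,-0.01,0,1],[-0.13,-0.41,-0.36,-0.011,-0.012,0.001,1],[-0.14,-0.44,-0.4,-0.011,-0.013,0.001,1],[-0.15,-0.47,-0.42,-0.012,-0.015,0.002,1],[-0.16,-0.49,-0.44,-0.011,-0.016,0.002,1],[-0.16,-0.5,-0.45,-0.011,-0.017,0.002,1]]}}

```text
clock: 1.67
tcp_pos: [0.3041, 0.5137, 0.2504]
orientation: [0.094, 2.788, 0.064]
contact_force: [-0.5, -0.6, -0.1]
grip_width: 0.0855
gripper_force: 0.0
```

Request:
{"op": "apply_moves", "data": {"moves": [[-0.16,-0.5,-0.45,-0.01,-0.017,0.002,1],[-0.16,-0.49,-0.44,-0.009,-0.017,0.003,1],[-0.15,-0.47,-0.42,-0.007,-0.017,0.003,1],[-0.14,-0.44,-0.4,-0.006,-0.016,0.003,1],[-0.13,-0.41,-0.36,-0.005,-0.015,0.002,1],[-0.12,-0.36,-0.32,-0.004,-0.014,0.002,1],[-0.1,-0.3,-0.27,-0.003,-0.012,0.002,1],[-0.08,-0.24,-0.21,-0.002,-0.009,0.001,1]]}}

```text
clock: 2.33
tcp_pos: [0.3627, 0.3994, 0.2508]
orientation: [-0.31, 2.428, 0.112]
contact_force: [0.3, -0.7, -0.2]
grip_width: 0.0854
gripper_force: 0.0
```

```bash
python3 mv.py .47 -.02 .25 .252 40 16; python3 -c "
from bench import telemetry as t;o=t.get_obs();print(o['clock'],o['joints'],o['tcp_pos'])"
```

```text
turn deg [ 0.04 -0.08  0.12] dist 0.433
[0.0, -0.001, 0.001, 0.0, -0.016, -0.0] 
[0.0, -0.001, 0.001, 0.0, -0.02, -0.0] 
[0.0, -0.001, 0.001, 0.0, -0.024, -0.0] 
[0.0, -0.001, 0.001, 0.0, -0.027, -0.0] 
[0.0, -0.001, 0.001, 0.0, -0.03, -0.0] 
[0.001, -0.001, 0.001, 0.0, -0.032, -0.0] 
[0.001, -0.001, 0.001, 0.0, -0.033, -0.0] 
[0.001, -0.001, 0.002, 0.0, -0.034, -0.0] 
[0.001, -0.001, 0.002, 0.0, -0.034, -0.0] 
[0.001, -0.001, 0.001, 0.0, -0.033, 0.0] 
[0.001, -0.001, 0.001, 0.0, -0.032, 0.0] 
[0.0, -0.001, 0.001, 0.0, -0.03, 0.0] 
[0.0, -0.001, 0.001, 0.0, -0.027, 0.0] 
[0.0, -0.001, 0.001, 0.0, -0.024, 0.0] 
[0.0, -0.001, 0.001, 0.0, -0.02, 0.0] 
[0.0, -0.001, 0.001, 0.0, -0.016, 0.0] 
2.3333 [-1.43830762  0.09644094  0.17321063  2.27865377  1.06474624  0.65315991
 -0.28517748] [0.36273877 0.39936569 0.25075003]
```

Request:
{"op": "apply_moves", "data": {"moves": [[0,0,0,0,-0.016,0,1],[0,0,0,0,-0.02,0,1],[0,0,0,0,-0.024,0,1],[0,0,0,0,-0.027,0,1],[0,0,0,0,-0.03,0,1],[0,0,0,0,-0.032,0,1],[0,0,0,0,-0.033,0,1],[0,0,0,0,-0.034,0,1]]}}

```text
clock: 3.0
tcp_pos: [0.4003, 0.2635, 0.253]
orientation: [-0.306, 2.429, 0.117]
contact_force: [-1.3, 0.4, 0.5]
grip_width: 0.0852
gripper_force: 0.0
```

Request:
{"op": "apply_moves", "data": {"moves": [[0,0,0,0,-0.034,0,1],[0,0,0,0,-0.033,0,1],[0,0,0,0,-0.032,0,1],[0,0,0,0,-0.03,0,1],[0,0,0,0,-0.027,0,1],[0,0,0,0,-0.024,0,1],[0,0,0,0,-0.02,0,1],[0,0,0,0,-0.016,0,1]]}}

```text
clock: 3.67
tcp_pos: [0.4153, 0.2003, 0.255]
orientation: [-0.304, 2.438, 0.127]
contact_force: [-1.0, 0.0, -0.3]
grip_width: 0.0857
gripper_force: 0.0
```

```bash
python3 mv.py .488 -.0225 .11 .252 40 8; python3 -c "
from bench import telemetry as t;o=t.get_obs();print(o['clock'],o['joints'],o['tcp_pos'])"
```

```text
turn deg [ 0.62 -0.54 -0.45] dist 0.276
[0.009, -0.008, -0.006, 0.007, -0.02, 0.01] 
[0.012, -0.011, -0.009, 0.009, -0.028, 0.014] 
[0.015, -0.013, -0.011, 0.011, -0.034, 0.017] 
[0.016, -0.014, -0.012, 0.012, -0.036, 0.018] TOO FAST
[0.016, -0.014, -0.012, 0.012, -0.036, 0.018] TOO FAST
[0.015, -0.013, -0.011, 0.012, -0.033, 0.017] 
[0.012, -0.011, -0.009, 0.01, -0.028, 0.014] 
[0.009, -0.008, -0.006, 0.007, -0.02, 0.01] 
3.6667 [ 0.22504094 -0.11794661 -0.92235512  2.43535146  0.91900305  0.2393742
  0.25141819] [0.41530732 0.20030962 0.25504437]
```

```bash
python3 mv.py .485 .15 .19 .252 40 8
```

```text
turn deg [ 0.62 -0.54 -0.45] dist 0.108
[0.009, -0.008, -0.006, -0.0, -0.006, 0.007] 
[0.012, -0.011, -0.009, -0.0, -0.008, 0.01] 
[0.015, -0.013, -0.011, -0.0, -0.01, 0.012] 
[0.016, -0.014, -0.012, -0.0, -0.01, 0.013] 
[0.016, -0.014, -0.012, -0.0, -0.01, 0.013] 
[0.015, -0.013, -0.011, -0.0, -0.009, 0.012] 
[0.012, -0.011, -0.009, -0.0, -0.008, 0.01] 
[0.009, -0.008, -0.006, -0.0, -0.006, 0.007]
```

Request:
{"op": "apply_moves", "data": {"moves": [[0.01,-0.01,-0.01,0,-0.006,0.007,1],[0.01,-0.01,-0.01,0,-0.008,0.01,1],[0.01,-0.01,-0.01,0,-0.01,0.012,1],[0.02,-0.01,-0.01,0,-0.01,0.013,1],[0.02,-0.01,-0.01,0,-0.01,0.013,1],[0.01,-0.01,-0.01,0,-0.009,0.012,1],[0.01,-0.01,-0.01,0,-0.008,0.01,1],[0.01,-0.01,-0.01,0,-0.006,0.007,1]]}}

```text
clock: 4.33
tcp_pos: [0.483, 0.1494, 0.1895]
orientation: [-0.307, 2.431, 0.111]
contact_force: [-0.5, -0.2, -0.5]
grip_width: 0.0854
gripper_force: 0.0
```

```bash
python3 mv.py .49 -.0215 .10 .252 40 8;python3 -c "
from bench import telemetry as t;o=t.get_obs();print(o['clock'],o['joints'],o['tcp_pos'])"
```

```text
turn deg [-0.05 -0.21 -0.04] dist 0.193
[-0.001, -0.003, -0.001, 0.007, -0.014, 0.004] 
[-0.001, -0.004, -0.001, 0.01, -0.02, 0.005] 
[-0.001, -0.005, -0.001, 0.012, -0.024, 0.007] 
[-0.001, -0.005, -0.001, 0.013, -0.026, 0.007] 
[-0.001, -0.005, -0.001, 0.013, -0.026, 0.007] 
[-0.001, -0.005, -0.001, 0.012, -0.024, 0.007] 
[-0.001, -0.004, -0.001, 0.01, -0.02, 0.005] 
[-0.001, -0.003, -0.001, 0.007, -0.014, 0.004] 
4.3333 [ 0.60160717  0.27936047 -1.21088989  2.42851527  1.80713659  0.43266354
 -0.35357184] [0.48303982 0.14939113 0.18950415]
```

```bash
python3 mv.py .515 -.015 .09 .252 40 8
```

```text
turn deg [-0.05 -0.21 -0.04] dist 0.195
[-0.001, -0.003, -0.001, 0.006, -0.014, 0.006] 
[-0.001, -0.004, -0.001, 0.008, -0.02, 0.008] 
[-0.001, -0.005, -0.001, 0.01, -0.024, 0.01] 
[-0.001, -0.005, -0.001, 0.011, -0.026, 0.011] 
[-0.001, -0.005, -0.001, 0.011, -0.026, 0.011] 
[-0.001, -0.005, -0.001, 0.01, -0.024, 0.01] 
[-0.001, -0.004, -0.001, 0.009, -0.02, 0.008] 
[-0.001, -0.003, -0.001, 0.006, -0.014, 0.006]
```

Request:
{"op": "apply_moves", "data": {"moves": [[0,0,0,0.006,-0.014,0.006,1],[0,0,0,0.008,-0.02,0.008,1],[0,0,0,0.01,-0.024,0.01,1],[0,-0.01,0,0.011,-0.026,0.011,1],[0,-0.01,0,0.011,-0.026,0.011,1],[0,-0.01,0,0.01,-0.024,0.01,1],[0,0,0,0.009,-0.02,0.008,1],[0,0,0,0.006,-0.014,0.006,1]]}}

```text
clock: 5.0
tcp_pos: [0.5241, -0.016, 0.0927]
orientation: [-0.305, 2.438, 0.11]
contact_force: [-0.5, -0.1, 0.7]
grip_width: 0.0854
gripper_force: 0.0
```

```bash
python3 mv.py .624 .0125 .054 .252 40 16;python3 -c "
from bench import telemetry as t;o=t.get_obs();print(o['clock'],o['joints'],o['tcp_pos'])"
```

```text
turn deg [-0.07 -0.61 -0.13] dist 0.111
[-0.0, -0.004, -0.001, -0.002, 0.0, 0.004] 
[-0.001, -0.005, -0.001, -0.003, 0.0, 0.005] 
[-0.001, -0.006, -0.001, -0.003, 0.0, 0.005] 
[-0.001, -0.006, -0.001, -0.004, 0.0, 0.006] 
[-0.001, -0.007, -0.002, -0.004, 0.0, 0.007] 
[-0.001, -0.007, -0.002, -0.004, 0.0, 0.007] 
[-0.001, -0.008, -0.002, -0.004, 0.0, 0.007] 
[-0.001, -0.008, -0.002, -0.004, 0.0, 0.007] 
[-0.001, -0.008, -0.002, -0.004, 0.0, 0.007] 
[-0.001, -0.008, -0.002, -0.004, 0.0, 0.007] 
[-0.001, -0.007, -0.002, -0.004, 0.0, 0.007] 
[-0.001, -0.007, -0.002, -0.004, 0.0, 0.007] 
[-0.001, -0.006, -0.001, -0.003, 0.0, 0.006] 
[-0.001, -0.006, -0.001, -0.003, 0.0, 0.005] 
[-0.001, -0.005, -0.001, -0.003, 0.0, 0.005] 
[-0.0, -0.004, -0.001, -0.002, 0.0, 0.004] 
5.0 [ 1.07393413  0.82439394 -1.2982444   2.41592402  2.13643889  0.60778938
 -0.01376048] [ 0.52406491 -0.01604367  0.09272825]
```

Request:
{"op": "apply_moves", "data": {"moves": [[0,0,0,-0.002,0,0.004,1],[0,-0.01,0,-0.003,0,0.005,1],[0,-0.01,0,-0.003,0,0.005,1],[0,-0.01,0,-0.004,0,0.006,1],[0,-0.01,0,-0.004,0,0.007,1],[0,-0.01,0,-0.004,0,0.007,1],[0,-0.01,0,-0.004,0,0.007,1],[0,-0.01,0,-0.004,0,0.007,1]]}}

```text
clock: 5.67
tcp_pos: [0.5757, 0.0012, 0.0755]
orientation: [-0.311, 2.427, 0.113]
contact_force: [-0.7, -0.2, -0.8]
grip_width: 0.0855
gripper_force: 0.0
```

Request:
{"op": "apply_moves", "data": {"moves": [[0,-0.01,0,-0.004,0,0.007,1],[0,-0.01,0,-0.004,0,0.007,1],[0,-0.01,0,-0.004,0,0.007,1],[0,-0.01,0,-0.004,0,0.007,1],[0,-0.01,0,-0.003,0,0.006,1],[0,-0.01,0,-0.003,0,0.005,1],[0,0,0,-0.003,0,0.005,1],[0,0,0,-0.002,0,0.004,1]]}}

```text
clock: 6.33
tcp_pos: [0.6253, 0.0136, 0.0561]
orientation: [-0.309, 2.421, 0.114]
contact_force: [0.2, -1.4, 0.9]
grip_width: 0.0853
gripper_force: 0.0
```

```bash
python3 mv.py .624 .0125 .054 .252 40 2;python3 -c "
from bench import telemetry as t;o=t.get_obs();print(o['clock'],o['joints'],o['tcp_pos'])
from h import *;from bench import grab_frame
a=[]
for n,(x,y,w,h) in {'scene':(290,190,100,100),'top':(235,150,100,100)}.items():
    a.append(cv2.resize(grab_frame(n)[y:y+h,x:x+w],None,fx=4,fy=4,interpolation=cv2.INTER_CUBIC))
cv2.imwrite('pics/g1.png',np.hstack(a))"
```

```text
turn deg [0.09 0.33 0.08] dist 0.003
[0.007, 0.028, 0.006, 0.001, -0.0, 0.0] 
[0.007, 0.028, 0.006, 0.001, -0.0, 0.0] 
6.3333 [ 0.86855357  0.97007869 -1.18549993  2.22170895  2.16927197  0.66580699
  0.02555097] [0.62532777 0.01356591 0.05614126]
```

View pics/g1.png

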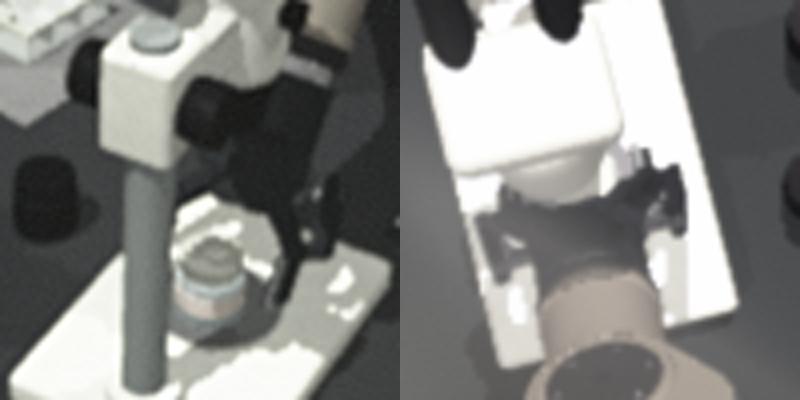

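The scene view shows the jar at crop (210,280) between the open fingers, with the head clear. I'll lower 5 mm and close.

Request:
{"op": "apply_moves", "data": {"moves": [[0,0.02,0,0.002,0,0.002,1],[0,0.02,0,0.002,0,0.002,1],[0,0,0,0,0,0,0.4],[0,0,0,0,0,0,0.2],[0,0,0,0,0,0,0],[0,0,0,0,0,0,-0.3],[0,0,0,0,0,0,-0.6],[0,0,0,0,0,0,-1]], "grip_force": 35}}

```text
clock: 7.1
tcp_pos: [0.6243, 0.0133, 0.0509]
orientation: [-0.31, 2.425, 0.113]
contact_force: [-1.3, -1.0, 2.6]
grip_width: 0.0491
gripper_force: 36.4
```

Request:
{"op": "apply_moves", "data": {"moves": [[0,0,0,0,0,0,-1],[0,0,0,0,0,0,-1],[0,0,0,0,0,0,-1],[0,0,0,0,0,0,-1],[0,0,0,-0.001,0,-0.001,-1],[0,0,0,-0.002,0,-0.002,-1],[0,0,0,-0.002,0,-0.002,-1],[0,0,0,-0.002,0,-0.002,-1]]}}

```text
clock: 7.77
tcp_pos: [0.625, 0.0136, 0.0606]
orientation: [-0.31, 2.426, 0.114]
contact_force: [-0.0, -0.3, -0.4]
grip_width: 0.0488
gripper_force: 36.3
```

```bash
python3 mv.py .50 -.0195 .10 .252 40 16;python3 -c "
from bench import telemetry as t;o=t.get_obs();print(o['clock'],o['joints'],o['tcp_pos'])
from h import *;from bench import grab_frame
a=[]
for n,(x,y,w,h) in {'scene':(290,190,100,100),'top':(235,150,100,100)}.items():
    a.append(cv2.resize(grab_frame(n)[y:y+h,x:x+w],None,fx=4,fy=4,interpolation=cv2.INTER_CUBIC))
cv2.imwrite('pics/g2.png',np.hstack(a))"
```

```text
turn deg [0.1  0.07 0.08] dist 0.135
[0.001, 0.0, 0.0, 0.003, -0.0, -0.004] 
[0.001, 0.001, 0.001, 0.003, -0.0, -0.005] 
[0.001, 0.001, 0.001, 0.004, -0.0, -0.006] 
[0.001, 0.001, 0.001, 0.005, -0.0, -0.007] 
[0.001, 0.001, 0.001, 0.005, -0.0, -0.008] 
[0.001, 0.001, 0.001, 0.005, -0.0, -0.008] 
[0.001, 0.001, 0.001, 0.006, -0.0, -0.009] 
[0.001, 0.001, 0.001, 0.006, -0.0, -0.009] 
[0.001, 0.001, 0.001, 0.006, -0.0, -0.009] 
[0.001, 0.001, 0.001, 0.006, -0.0, -0.009] 
[0.001, 0.001, 0.001, 0.005, -0.0, -0.008] 
[0.001, 0.001, 0.001, 0.005, -0.0, -0.008] 
[0.001, 0.001, 0.001, 0.005, -0.0, -0.007] 
[0.001, 0.001, 0.001, 0.004, -0.0, -0.006] 
[0.001, 0.001, 0.001, 0.003, -0.0, -0.005] 
[0.001, 0.0, 0.0, 0.003, -0.0, -0.004] 
7.7667 [ 0.86832208  0.95411976 -1.18645018  2.21982003  2.1467669   0.65470464
  0.03461067] [0.62503778 0.01356368 0.06062382]
```

View pics/g2.png

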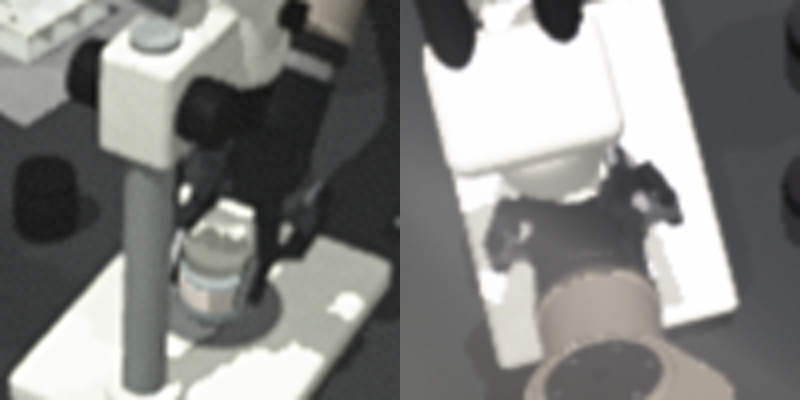

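The jar is held between the fingers (crop 215,275), lifted about 10 mm and upright. Retreating along the front.

Request:
{"op": "apply_moves", "data": {"moves": [[0,0,0,0.003,0,-0.004,-1],[0,0,0,0.003,0,-0.005,-1],[0,0,0,0.004,0,-0.006,-1],[0,0,0,0.005,0,-0.007,-1],[0,0,0,0.005,0,-0.008,-1],[0,0,0,0.005,0,-0.008,-1],[0,0,0,0.006,0,-0.009,-1],[0,0,0,0.006,0,-0.009,-1]]}}

```text
clock: 8.53
tcp_pos: [0.5616, -0.0029, 0.0798]
orientation: [-0.31, 2.426, 0.113]
contact_force: [0.8, 0.2, -1.1]
grip_width: 0.049
gripper_force: 36.3
```

Request:
{"op": "apply_moves", "data": {"moves": [[0,0,0,0.006,0,-0.009,-1],[0,0,0,0.006,0,-0.009,-1],[0,0,0,0.005,0,-0.008,-1],[0,0,0,0.005,0,-0.008,-1],[0,0,0,0.005,0,-0.007,-1],[0,0,0,0.004,0,-0.006,-1],[0,0,0,0.003,0,-0.005,-1],[0,0,0,0.003,0,-0.004,-1]]}}

```text
clock: 9.2
tcp_pos: [0.5111, -0.0212, 0.0999]
orientation: [-0.309, 2.434, 0.122]
contact_force: [0.8, 1.0, -0.6]
grip_width: 0.0486
gripper_force: 36.9
```

```bash
python3 mv.py .47 .17 .12 .252 40 8; python3 -c "
from bench import telemetry as t;o=t.get_obs();print(o['clock'],o['joints'],o['tcp_pos'])
from h import *
print(world(np.array([[-.032,-.02,0],[-.02,-.03,0],[.04,.05,0]]),[.4739,.3064,.1,0]))"
```

```text
turn deg [ 0.48 -0.35 -0.14] dist 0.197
[0.007, -0.005, -0.002, -0.002, 0.016, -0.001] 
[0.01, -0.007, -0.003, -0.002, 0.023, -0.001] 
[0.011, -0.008, -0.003, -0.003, 0.028, -0.001] 
[0.012, -0.009, -0.004, -0.003, 0.03, -0.001] 
[0.012, -0.009, -0.004, -0.003, 0.03, -0.001] 
[0.011, -0.008, -0.003, -0.003, 0.028, -0.001] 
[0.01, -0.007, -0.003, -0.002, 0.023, -0.001] 
[0.007, -0.005, -0.002, -0.002, 0.016, -0.001] 
9.2 [ 1.16874262  0.90161491 -1.40912144  2.43596951  2.05804881  0.6682666
  0.11470043] [ 0.51111241 -0.02122346  0.09990749]
[[0.44405654 0.28330525 0.        ]
 [0.45699492 0.27455321 0.        ]
 [0.5087085  0.36014354 0.        ]]
```

```bash
python3 mv.py .49 .15 .12 .4 40 8
```

```text
turn deg [-4.95 -0.31 -6.65] dist 0.174
[-0.069, -0.004, -0.093, -0.002, 0.014, 0.0] 
[-0.098, -0.006, -0.132, -0.004, 0.02, 0.0] 
[-0.118, -0.007, -0.158, -0.005, 0.024, 0.0] 
[-0.127, -0.008, -0.171, -0.006, 0.026, 0.001] 
[-0.127, -0.008, -0.171, -0.006, 0.026, 0.001] 
[-0.118, -0.007, -0.158, -0.006, 0.024, 0.001] 
[-0.098, -0.006, -0.132, -0.005, 0.02, 0.001] 
[-0.069, -0.004, -0.093, -0.004, 0.014, 0.001]
```

Request:
{"op": "apply_moves", "data": {"moves": [[-0.07,0,-0.09,-0.002,0.014,0,-1],[-0.1,-0.01,-0.13,-0.004,0.02,0,-1],[-0.12,-0.01,-0.16,-0.005,0.024,0,-1],[-0.13,-0.01,-0.17,-0.006,0.026,0.001,-1],[-0.13,-0.01,-0.17,-0.006,0.026,0.001,-1],[-0.12,-0.01,-0.16,-0.006,0.024,0.001,-1],[-0.1,-0.01,-0.13,-0.005,0.02,0.001,-1],[-0.07,0,-0.09,-0.004,0.014,0.001,-1]]}}

```text
clock: 9.87
tcp_pos: [0.5004, 0.1508, 0.1256]
orientation: [-0.5, 2.404, 0.181]
contact_force: [0.8, -0.6, -1.2]
grip_width: 0.0489
gripper_force: 36.9
```

```bash
python3 mv.py .444 .283 .10 .55 40 8;  python3 -c "
from bench import telemetry as t;o=t.get_obs();print(o['clock'],o['joints'],o['tcp_pos'])"
```

```text
turn deg [-5.13 -0.2  -6.14] dist 0.146
[-0.072, -0.003, -0.086, 0.001, 0.012, 0.002] 
[-0.102, -0.004, -0.122, 0.002, 0.017, 0.003] 
[-0.122, -0.005, -0.146, 0.002, 0.02, 0.003] 
[-0.132, -0.005, -0.158, 0.002, 0.022, 0.004] 
[-0.132, -0.005, -0.158, 0.001, 0.022, 0.004] 
[-0.122, -0.005, -0.146, 0.001, 0.02, 0.004] 
[-0.102, -0.004, -0.122, 0.0, 0.017, 0.004] 
[-0.072, -0.003, -0.086, 0.0, 0.012, 0.003] 
9.8667 [ 0.74371892  0.77446304 -1.40958892  2.42990737  2.00222215  0.74998161
 -0.12045798] [0.50039199 0.150846   0.1256247 ]
```

Request:
{"op": "apply_moves", "data": {"moves": [[-0.07,0,-0.09,0.001,0.012,0.002,-1],[-0.1,0,-0.12,0.002,0.017,0.003,-1],[-0.12,-0.01,-0.15,0.002,0.02,0.003,-1],[-0.13,-0.01,-0.16,0.002,0.022,0.004,-1],[-0.13,-0.01,-0.16,0.001,0.022,0.004,-1],[-0.12,-0.01,-0.15,0.001,0.02,0.004,-1],[-0.1,0,-0.12,0,0.017,0.004,-1],[-0.07,0,-0.09,0,0.012,0.003,-1]]}}

```text
clock: 10.53
tcp_pos: [0.4495, 0.2836, 0.0998]
orientation: [-0.668, 2.369, 0.243]
contact_force: [-0.8, -0.2, -0.4]
grip_width: 0.049
gripper_force: 36.9
```

```bash
python3 mv.py .444 .283 .040 .55 40 8;  python3 -c "
from bench import telemetry as t;o=t.get_obs();print(o['clock'],o['joints'],o['tcp_pos'])"
```

```text
turn deg [ 0.03 -0.14 -0.04] dist 0.06
[0.0, -0.002, -0.001, 0.004, 0.0, 0.004] 
[0.001, -0.003, -0.001, 0.005, 0.0, 0.005] 
[0.001, -0.003, -0.001, 0.006, 0.0, 0.006] 
[0.001, -0.004, -0.001, 0.007, 0.0, 0.007] 
[0.001, -0.004, -0.001, 0.007, 0.0, 0.007] 
[0.001, -0.003, -0.001, 0.006, 0.0, 0.006] 
[0.001, -0.003, -0.001, 0.005, 0.0, 0.005] 
[0.0, -0.002, -0.001, 0.004, 0.0, 0.004] 
10.5333 [ 0.36811449  0.89677739 -1.39576285  2.42675759  2.0390875   0.97947149
 -0.25329598] [0.44953686 0.28360414 0.09975358]
```

Request:
{"op": "apply_moves", "data": {"moves": [[0,0,0,0.004,0,0.004,-1],[0,0,0,0.005,0,0.005,-1],[0,0,0,0.006,0,0.006,-1],[0,0,0,0.007,0,0.007,-1],[0,0,0,0.007,0,0.007,-1],[0,0,0,0.006,0,0.006,-1],[0,0,0,0.004,0,0.005,-1],[0,0,0,0.003,0,0.003,-1]]}}

```text
clock: 11.2
tcp_pos: [0.4494, 0.2792, 0.0374]
orientation: [-0.662, 2.377, 0.238]
contact_force: [0.4, -0.7, -0.3]
grip_width: 0.0488
gripper_force: 36.9
```

```bash
python3 mv.py .446 .283 .031 .55 40 8
```

```text
turn deg [-0.22 -0.53 -0.3 ] dist 0.008
[-0.003, -0.007, -0.004, 0.0, 0.0, 0.0] 
[-0.004, -0.01, -0.006, 0.001, 0.001, 0.001] 
[-0.005, -0.013, -0.007, 0.001, 0.001, 0.001] 
[-0.006, -0.014, -0.008, 0.001, 0.001, 0.001] 
[-0.006, -0.014, -0.008, 0.001, 0.001, 0.001] 
[-0.005, -0.013, -0.007, 0.001, 0.001, 0.001] 
[-0.004, -0.01, -0.006, 0.001, 0.001, 0.001] 
[-0.003, -0.007, -0.004, 0.0, 0.0, 0.0]
```

Request:
{"op": "apply_moves", "data": {"moves": [[0,-0.01,-0.01,0.0007,0,0.0008,-1],[0,-0.01,-0.01,0.0007,0,0.0008,-1],[0,-0.01,-0.01,0.0007,0,0.0008,-1],[-0.01,-0.01,-0.01,0.0007,0,0.0008,-1],[-0.01,-0.01,-0.01,0.0006,0,0.0007,-1],[0,-0.01,0,0.0004,0,0.0005,-1],[0,-0.01,0,0.0004,0,0.0005,-1],[0,0,0,0,0,0,-1]]}}

```text
clock: 11.87
tcp_pos: [0.4501, 0.2802, 0.0313]
orientation: [-0.669, 2.369, 0.24]
contact_force: [-0.0, 0.4, -0.2]
grip_width: 0.0485
gripper_force: 36.9
```

Request:
{"op": "apply_moves", "data": {"moves": [[0,0,0,0.0003,0,0.0004,-1],[0,0,0,0.0003,0,0.0004,-1],[0,0,0,0.0003,0,0.0004,-1],[0,0,0,0.0003,0,0.0004,-1],[0,0,0,0,0,0,-1],[0,0,0,0,0,0,-1],[0,0,0,0,0,0,-1],[0,0,0,0,0,0,-1]]}}

```text
clock: 12.53
tcp_pos: [0.4503, 0.2804, 0.0299]
orientation: [-0.669, 2.367, 0.24]
contact_force: [-1.7, -2.9, 5.9]
grip_width: 0.0488
gripper_force: 37.5
```

Request:
{"op": "apply_moves", "data": {"moves": [[0,0,0,0,0,0,0.2],[0,0,0,0,0,0,0.3],[0,0,0,0,0,0,0.5],[0,0,0,0,0,0,0.7],[0,0,0,0,0,0,1],[0,0,0,0,0,0,1],[0,0,0,0,0,0,1],[0,0,0,0,0,0,1]]}}

```text
clock: 13.2
tcp_pos: [0.4502, 0.2802, 0.0294]
orientation: [-0.669, 2.369, 0.24]
contact_force: [-0.5, 0.1, 0.3]
grip_width: 0.0855
gripper_force: 0.0
```

```bash
python3 mv.py .37 .235 .14 .55 40 8;python3 -c "
from h import *;from bench import grab_frame
a=[]
for n,(x,y,w,h) in {'scene':(410,260,100,100),'top':(130,200,100,100)}.items():
    a.append(cv2.resize(grab_frame(n)[y:y+h,x:x+w],None,fx=4,fy=4,interpolation=cv2.INTER_CUBIC))
cv2.imwrite('pics/g3.png',np.hstack(a))"
```

```text
turn deg [-0.09 -0.15  0.05] dist 0.144
[-0.001, -0.002, 0.001, -0.0, 0.0, -0.012] 
[-0.002, -0.003, 0.001, -0.0, 0.0, -0.017] 
[-0.002, -0.004, 0.001, -0.0, 0.0, -0.021] 
[-0.002, -0.004, 0.001, -0.0, 0.0, -0.022] 
[-0.002, -0.004, 0.001, -0.0, 0.001, -0.022] 
[-0.002, -0.004, 0.001, -0.0, 0.0, -0.021] 
[-0.002, -0.003, 0.001, -0.0, 0.0, -0.017] 
[-0.001, -0.002, 0.001, -0.0, 0.0, -0.012]
```

View pics/g3.png

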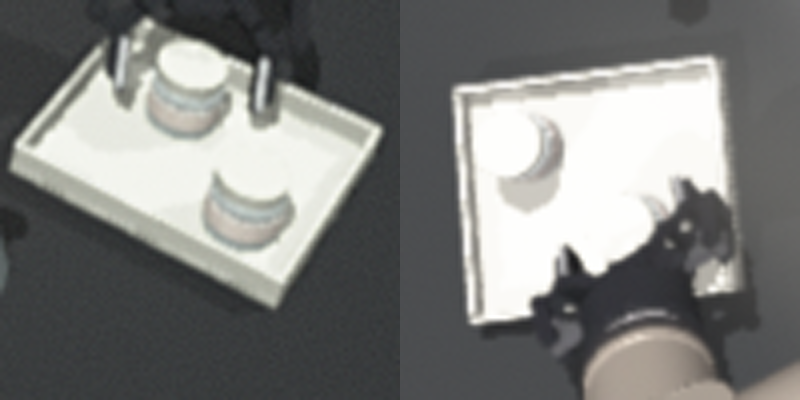

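The jar stands upright in the tray's nearer half (crop 185,85, left), clear of the other jar and the walls. Lifting straight off, then swinging to the chamber.

Request:
{"op": "apply_moves", "data": {"moves": [[0,0,0,-0.003,0,-0.004,1],[0,0,0,-0.006,0,-0.008,1],[0,0,0,-0.008,0,-0.01,1],[0,0,0,-0.01,0,-0.012,1],[0,0,0,-0.01,0,-0.012,1],[0,0,0,-0.01,0,-0.012,1],[0,0,0,-0.008,0,-0.01,1],[0,0,0,-0.006,0,-0.008,1]]}}

```text
clock: 13.97
tcp_pos: [0.4497, 0.2807, 0.1286]
orientation: [-0.67, 2.367, 0.24]
contact_force: [0.3, 0.4, -0.9]
grip_width: 0.0855
gripper_force: 0.0
```

```bash
python3 mv.py .46 .19 .22 .25 8 8;  python3 -c "
from bench import telemetry as t;o=t.get_obs();print(o['clock'],o['joints'],o['tcp_pos'])"
```

```text
turn deg [ 6.94 31.69 16.01] dist 0.129
[0.097, 0.444, 0.224, -0.002, -0.007, -0.008] 
[0.138, 0.629, 0.318, -0.003, -0.01, -0.011] 
[0.165, 0.753, 0.38, -0.003, -0.012, -0.014] 
[0.178, 0.815, 0.412, -0.003, -0.013, -0.015] 
[0.178, 0.815, 0.412, -0.002, -0.013, -0.015] 
[0.165, 0.753, 0.38, -0.001, -0.012, -0.014] 
[0.138, 0.629, 0.318, -0.001, -0.011, -0.011] 
[0.097, 0.444, 0.224, -0.0, -0.008, -0.008] 
13.9667 [ 0.4011448   0.77091431 -1.40894357  2.41843096  1.96060389  0.87215117
 -0.23971422] [0.44969206 0.28070148 0.12859766]
```

Request:
{"op": "apply_moves", "data": {"moves": [[0.1,0.44,0.22,-0.002,-0.007,-0.008,1],[0.14,0.63,0.32,-0.003,-0.01,-0.011,1],[0.16,0.75,0.38,-0.003,-0.012,-0.014,1],[0.18,0.81,0.41,-0.003,-0.013,-0.015,1],[0.18,0.81,0.41,-0.002,-0.013,-0.015,1],[0.16,0.75,0.38,-0.001,-0.012,-0.014,1],[0.14,0.63,0.32,-0.001,-0.011,-0.011,1],[0.1,0.44,0.22,0,-0.008,-0.008,1]]}}

```text
clock: 14.63
tcp_pos: [0.4585, 0.1963, 0.2063]
orientation: [-0.413, 2.905, 0.039]
contact_force: [0.8, -0.0, -0.0]
grip_width: 0.0854
gripper_force: 0.0
```

```bash
python3 mv.py .46 -.18 .23 .05 8 16;  python3 -c "
from bench import telemetry as t;o=t.get_obs();print(o['clock'],o['joints'],o['tcp_pos'])"
```

```text
turn deg [ 2.13  3.97 13.14] dist 0.377
[0.013, 0.024, 0.081, 0.004, -0.013, -0.002] 
[0.017, 0.031, 0.103, 0.004, -0.017, -0.002] 
[0.02, 0.037, 0.122, 0.005, -0.02, -0.002] 
[0.022, 0.042, 0.138, 0.005, -0.023, -0.003] 
[0.024, 0.046, 0.151, 0.006, -0.025, -0.003] 
[0.026, 0.049, 0.161, 0.005, -0.027, -0.003] 
[0.027, 0.051, 0.167, 0.005, -0.028, -0.003] 
[0.028, 0.052, 0.171, 0.005, -0.029, -0.003] 
[0.028, 0.052, 0.171, 0.004, -0.029, -0.003] 
[0.027, 0.051, 0.167, 0.004, -0.028, -0.002] 
[0.026, 0.049, 0.161, 0.003, -0.027, -0.002] 
[0.024, 0.046, 0.151, 0.003, -0.026, -0.002] 
[0.022, 0.042, 0.138, 0.002, -0.024, -0.002] 
[0.02, 0.037, 0.122, 0.001, -0.021, -0.002] 
[0.017, 0.031, 0.103, 0.001, -0.018, -0.001] 
[0.013, 0.024, 0.081, 0.001, -0.014, -0.001] 
14.6333 [ 0.56500267  0.47148462 -1.36962841  2.09535231  0.7482012   0.88527031
  0.6458658 ] [0.45853835 0.1962958  0.20627929]
```

Request:
{"op": "apply_moves", "data": {"moves": [[0.01,0.02,0.08,0.004,-0.013,-0.002,1],[0.02,0.03,0.1,0.004,-0.017,-0.002,1],[0.02,0.04,0.12,0.005,-0.02,-0.002,1],[0.02,0.04,0.14,0.005,-0.023,-0.003,1],[0.02,0.05,0.15,0.006,-0.025,-0.003,1],[0.03,0.05,0.16,0.005,-0.027,-0.003,1],[0.03,0.05,0.17,0.005,-0.028,-0.003,1],[0.03,0.05,0.17,0.005,-0.029,-0.003,1]]}}

```text
clock: 15.3
tcp_pos: [0.4587, 0.0086, 0.2177]
orientation: [-0.25, 2.956, 0.021]
contact_force: [0.3, 0.8, 0.3]
grip_width: 0.0853
gripper_force: 0.0
```

Request:
{"op": "apply_moves", "data": {"moves": [[0.03,0.05,0.17,0.004,-0.029,-0.003,1],[0.03,0.05,0.17,0.004,-0.028,-0.002,1],[0.03,0.05,0.16,0.003,-0.027,-0.002,1],[0.02,0.05,0.15,0.003,-0.026,-0.002,1],[0.02,0.04,0.14,0.002,-0.024,-0.002,1],[0.02,0.04,0.12,0.001,-0.021,-0.002,1],[0.02,0.03,0.1,0.001,-0.018,-0.001,1],[0.01,0.02,0.08,0.001,-0.014,-0.001,1]]}}

```text
clock: 15.97
tcp_pos: [0.46, -0.1804, 0.2292]
orientation: [-0.077, 3.0, 0.004]
contact_force: [0.0, -0.1, -0.6]
grip_width: 0.0853
gripper_force: 0.0
```

```bash
python3 mv.py .44 -.349 .15 .057 40 16;  python3 -c "
from bench import telemetry as t;o=t.get_obs();print(o['clock'],o['joints'],o['tcp_pos'])"
```

```text
turn deg [ -0.18 -31.96  -0.27] dist 0.187
[-0.001, -0.196, -0.002, 0.001, -0.006, 0.003] 
[-0.001, -0.251, -0.002, 0.002, -0.008, 0.003] 
[-0.002, -0.298, -0.003, 0.002, -0.009, 0.004] 
[-0.002, -0.337, -0.003, 0.003, -0.011, 0.005] 
[-0.002, -0.368, -0.003, 0.003, -0.012, 0.005] 
[-0.002, -0.391, -0.003, 0.004, -0.012, 0.005] 
[-0.002, -0.407, -0.003, 0.004, -0.013, 0.005] 
[-0.002, -0.415, -0.004, 0.004, -0.013, 0.005] 
[-0.002, -0.415, -0.004, 0.005, -0.013, 0.005] 
[-0.002, -0.407, -0.003, 0.005, -0.013, 0.004] 
[-0.002, -0.391, -0.003, 0.005, -0.012, 0.004] 
[-0.002, -0.368, -0.003, 0.005, -0.012, 0.004] 
[-0.002, -0.337, -0.003, 0.004, -0.011, 0.003] 
[-0.002, -0.298, -0.003, 0.004, -0.009, 0.003] 
[-0.001, -0.251, -0.002, 0.003, -0.008, 0.002] 
[-0.001, -0.196, -0.002, 0.003, -0.006, 0.002] 
15.9667 [ 1.3767833   0.43315901 -1.33099992  2.02792364  0.5112852   0.91979177
  1.42412167] [ 0.45998652 -0.18041219  0.22919253]
```

Request:
{"op": "apply_moves", "data": {"moves": [[0,-0.2,0,0.001,-0.006,0.003,1],[0,-0.25,0,0.002,-0.008,0.003,1],[0,-0.3,0,0.002,-0.009,0.004,1],[0,-0.34,0,0.003,-0.011,0.005,1],[0,-0.37,0,0.003,-0.012,0.005,1],[0,-0.39,0,0.004,-0.012,0.005,1],[0,-0.41,0,0.004,-0.013,0.005,1],[0,-0.42,0,0.004,-0.013,0.005,1]]}}

```text
clock: 16.63
tcp_pos: [0.4515, -0.2636, 0.1892]
orientation: [-0.074, 2.717, 0.014]
contact_force: [0.7, -1.2, 0.1]
grip_width: 0.0854
gripper_force: 0.0
```

Request:
{"op": "apply_moves", "data": {"moves": [[0,-0.42,0,0.005,-0.013,0.005,1],[0,-0.41,0,0.005,-0.013,0.004,1],[0,-0.39,0,0.005,-0.012,0.004,1],[0,-0.37,0,0.005,-0.012,0.004,1],[0,-0.34,0,0.004,-0.011,0.003,1],[0,-0.3,0,0.004,-0.009,0.003,1],[0,-0.25,0,0.003,-0.008,0.002,1],[0,-0.2,0,0.003,-0.006,0.002,1]]}}

```text
clock: 17.3
tcp_pos: [0.4405, -0.3488, 0.1481]
orientation: [-0.064, 2.438, 0.023]
contact_force: [-0.0, 0.2, -0.4]
grip_width: 0.0856
gripper_force: 0.0
```

```bash
cat > st.py <<'E'
from bench import telemetry as t
from scipy.spatial.transform import Rotation as Ro
import numpy as np
o=t.get_obs();R=Ro.from_rotvec(o['orientation']).as_matrix();z=R[:,2];y=R[:,1]
print(round(o['clock'],2),np.round(o['joints'],2),np.round(o['tcp_pos'],4),"tilt",round(np.degrees(np.arccos(-z[2])),2),"yaw(y)",round(np.arctan2(-y[0],y[1]),4),"y.z",round(y[2],4))
E
python3 st.py; python3 mv.py .4365 -.3505 .06 .057 40 8
```

```text
17.3 [ 1.82  0.73 -1.25  2.2   0.79  0.22  1.73] [ 0.4405 -0.3488  0.1481] tilt 40.26 yaw(y) 0.0526 y.z -0.0002
turn deg [-0.17  0.26 -0.19] dist 0.088
[-0.002, 0.004, -0.003, 0.005, -0.0, 0.005] 
[-0.003, 0.005, -0.004, 0.007, -0.0, 0.008] 
[-0.004, 0.006, -0.004, 0.009, -0.0, 0.009] 
[-0.004, 0.007, -0.005, 0.009, -0.0, 0.01] 
[-0.004, 0.007, -0.005, 0.009, -0.0, 0.01] 
[-0.004, 0.006, -0.004, 0.009, -0.0, 0.009] 
[-0.003, 0.005, -0.004, 0.007, -0.0, 0.008] 
[-0.002, 0.004, -0.003, 0.005, -0.0, 0.005]
```

Request:
{"op": "apply_moves", "data": {"moves": [[0,0,0,0.005,0,0.005,1],[0,0,0,0.007,0,0.008,1],[0,0.01,0,0.009,0,0.009,1],[0,0.01,-0.01,0.009,0,0.01,1],[0,0.01,-0.01,0.009,0,0.01,1],[0,0.01,0,0.009,0,0.009,1],[0,0,0,0.007,0,0.008,1],[0,0,0,0.005,0,0.005,1]]}}

```text
clock: 17.97
tcp_pos: [0.4363, -0.3481, 0.0602]
orientation: [-0.069, 2.443, 0.022]
contact_force: [-0.2, -0.5, 0.4]
grip_width: 0.0855
gripper_force: 0.0
```

```bash
python3 st.py; python3 mv.py .438 -.3505 .026 .057 40 8; python3 -c "
from h import *;from bench import grab_frame
a=[]
for n,(x,y,w,h) in {'scene':(255,160,80,80),'top':(365,215,80,80)}.items():
    a.append(cv2.resize(grab_frame(n)[y:y+h,x:x+w],None,fx=5,fy=5,interpolation=cv2.INTER_CUBIC))
cv2.imwrite('pics/g4.png',np.hstack(a))"
```

```text
17.97 [ 1.74  0.9  -1.13  2.23  1.67  0.2   0.99] [ 0.4363 -0.3481  0.0602] tilt 39.95 yaw(y) 0.0558 y.z -0.002
turn deg [-0.13 -0.05  0.02] dist 0.034
[-0.002, -0.001, 0.0, 0.002, -0.0, 0.002] 
[-0.003, -0.001, 0.0, 0.002, -0.0, 0.003] 
[-0.003, -0.001, 0.001, 0.003, -0.0, 0.004] 
[-0.003, -0.001, 0.001, 0.003, -0.0, 0.004] 
[-0.003, -0.001, 0.001, 0.003, -0.0, 0.004] 
[-0.003, -0.001, 0.001, 0.003, -0.0, 0.004] 
[-0.003, -0.001, 0.0, 0.002, -0.0, 0.003] 
[-0.002, -0.001, 0.0, 0.002, -0.0, 0.002]
```

View pics/g4.png

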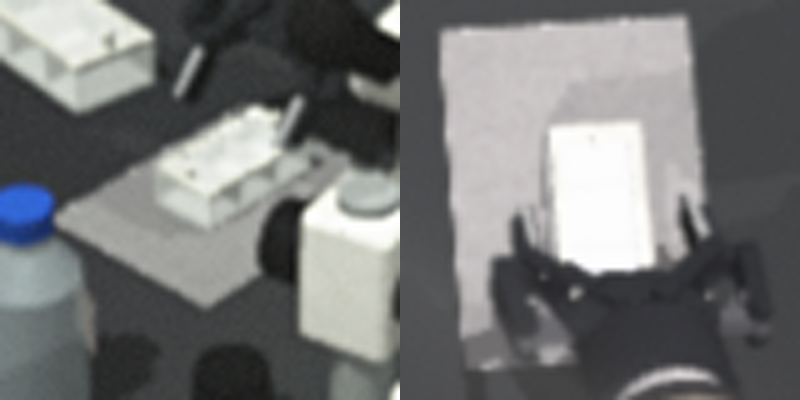

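The fingers straddle the small chamber (top crop cols 520/695, box 550–650) and are square with it. Descending and closing.

Request:
{"op": "apply_moves", "data": {"moves": [[0,0,0,0.002,0,0.002,1],[0,0,0,0.002,0,0.003,1],[0,0,0,0.003,0,0.004,1],[0,0,0,0.003,0,0.004,1],[0,0,0,0.003,0,0.004,1],[0,0,0,0.003,0,0.004,1],[0,0,0,0.002,0,0.003,1],[0,0,0,0.002,0,0.002,1]]}}

```text
clock: 18.73
tcp_pos: [0.4374, -0.3485, 0.0277]
orientation: [-0.067, 2.443, 0.023]
contact_force: [-0.0, 0.1, 0.0]
grip_width: 0.0855
gripper_force: 0.0
```

Request:
{"op": "apply_moves", "data": {"moves": [[0,0,0,0,0,0,0.7],[0,0,0,0,0,0,0.55],[0,0,0,0,0,0,0.45],[0,0,0,0,0,0,0.35],[0,0,0,0,0,0,0.25],[0,0,0,0,0,0,0.1],[0,0,0,0,0,0,0],[0,0,0,0,0,0,-0.2]], "grip_force": 50}}

```text
clock: 19.4
tcp_pos: [0.4375, -0.349, 0.0285]
orientation: [-0.067, 2.443, 0.021]
contact_force: [-3.1, -1.6, 6.6]
grip_width: 0.0508
gripper_force: 52.6
```

```bash
python3 st.py
```

```text
19.4 [ 1.75  1.03 -1.16  2.23  1.83  0.3   0.91] [ 0.4375 -0.349   0.0285] tilt 39.98 yaw(y) 0.0543 y.z -0.0027
```

Request:
{"op": "apply_moves", "data": {"moves": [[0,0,0,0,0,0,-1],[0,0,0,0,0,0,-1],[0,0,0,-0.001,0,-0.001,-1],[0,0,0,-0.002,0,-0.002,-1],[0,0,0,-0.003,0,-0.004,-1],[0,0,0,-0.004,0,-0.005,-1],[0,0,0,-0.006,0,-0.007,-1],[0,0,0,-0.005,0,-0.006,-1]]}}

```text
clock: 20.07
tcp_pos: [0.4373, -0.3482, 0.0613]
orientation: [-0.068, 2.444, 0.022]
contact_force: [0.1, -0.3, -1.7]
grip_width: 0.0509
gripper_force: 52.2
```

```bash
python3 st.py; python3 mv.py .47 -.2 .11 .12 40 16; cat > chk.py <<'E'
import sys
from h import *;from bench import grab_frame,telemetry
from scipy.spatial.transform import Rotation as Ro
zb=float(sys.argv[1])
g={n:cv2.cvtColor(grab_frame(n),6) for n in C};[cv2.imwrite(f"pics/{n}_{sys.argv[2]}.png",g[n]) for n in C]
o=telemetry.get_obs();y=Ro.from_rotvec(o['orientation']).as_matrix()[:,1];p=o["tcp_pos"]
p0=[p[0],p[1],np.arctan2(-y[0],y[1]),zb]
for cams in(("top","scene"),("top",),("scene",)):
    q,e,m=fit(g,{n:[rect(.104,.052,.03)] for n in cams},p0,w=(4,3,2,2,2),free=(0,1,2,3) if len(cams)>1 else (0,1,2));d=q[:2]-p[:2];c,s=np.cos(q[2]),np.sin(q[2])
    print(cams,np.round(q,4),round(e,2),m,"offset from tcp in chamber axes",np.round([c*d[0]+s*d[1],-s*d[0]+c*d[1]],4),"dyaw",round(q[2]-p0[2],4))
E
python3 chk.py .025 l1
```

```text
20.07 [ 1.75  0.92 -1.16  2.23  1.65  0.23  1.02] [ 0.4373 -0.3482  0.0613] tilt 39.95 yaw(y) 0.0549 y.z -0.0016
turn deg [-2.46 -0.05 -2.8 ] dist 0.159
[-0.015, -0.0, -0.017, -0.002, 0.005, -0.0] 
[-0.019, -0.0, -0.022, -0.003, 0.007, -0.001] 
[-0.023, -0.001, -0.026, -0.004, 0.008, -0.001] 
[-0.026, -0.001, -0.03, -0.004, 0.009, -0.001] 
[-0.028, -0.001, -0.032, -0.004, 0.01, -0.001] 
[-0.03, -0.001, -0.034, -0.005, 0.011, -0.001] 
[-0.031, -0.001, -0.036, -0.005, 0.011, -0.001] 
[-0.032, -0.001, -0.036, -0.005, 0.011, -0.001] 
[-0.032, -0.001, -0.036, -0.005, 0.011, -0.001] 
[-0.031, -0.001, -0.036, -0.005, 0.011, -0.001] 
[-0.03, -0.001, -0.034, -0.005, 0.011, -0.001] 
[-0.028, -0.001, -0.032, -0.005, 0.01, -0.0] 
[-0.026, -0.001, -0.03, -0.004, 0.009, -0.0] 
[-0.023, -0.001, -0.026, -0.004, 0.008, -0.0] 
[-0.019, -0.0, -0.022, -0.003, 0.007, -0.0] 
[-0.015, -0.0, -0.017, -0.003, 0.005, -0.0] 
('top', 'scene') [ 0.4387 -0.3476  0.0503  0.0363] 0.28 239 offset from tcp in chamber axes [0.001 0.001] dyaw -0.0049
('top',) [ 0.4394 -0.3502  0.0541  0.025 ] 0.27 107 offset from tcp in chamber axes [ 0.0015 -0.0016] dyaw -0.001
('scene',) [ 0.4269 -0.3598  0.0242  0.025 ] 0.47 137 offset from tcp in chamber axes [-0.0111 -0.0109] dyaw -0.0309
```

Request:
{"op": "apply_moves", "data": {"moves": [[-0.02,0,-0.02,-0.002,0.005,0,-1],[-0.02,0,-0.02,-0.003,0.007,-0.001,-1],[-0.02,0,-0.03,-0.004,0.008,-0.001,-1],[-0.03,0,-0.03,-0.004,0.009,-0.001,-1],[-0.03,0,-0.03,-0.004,0.01,-0.001,-1],[-0.03,0,-0.03,-0.005,0.011,-0.001,-1],[-0.03,0,-0.04,-0.005,0.011,-0.001,-1],[-0.03,0,-0.04,-0.005,0.011,-0.001,-1]]}}

```text
clock: 20.83
tcp_pos: [0.4523, -0.2737, 0.0865]
orientation: [-0.108, 2.442, 0.04]
contact_force: [-0.5, -0.5, -1.9]
grip_width: 0.0512
gripper_force: 52.2
```

Request:
{"op": "apply_moves", "data": {"moves": [[-0.03,0,-0.04,-0.005,0.011,-0.001,-1],[-0.03,0,-0.04,-0.005,0.011,-0.001,-1],[-0.03,0,-0.03,-0.005,0.011,-0.001,-1],[-0.03,0,-0.03,-0.005,0.01,0,-1],[-0.03,0,-0.03,-0.004,0.009,0,-1],[-0.02,0,-0.03,-0.004,0.008,0,-1],[-0.02,0,-0.02,-0.003,0.007,0,-1],[-0.02,0,-0.02,-0.003,0.005,0,-1]]}}

```text
clock: 21.5
tcp_pos: [0.4687, -0.1993, 0.1105]
orientation: [-0.15, 2.44, 0.056]
contact_force: [0.8, 0.9, -1.8]
grip_width: 0.051
gripper_force: 52.2
```

```bash
python3 st.py; python3 mv.py .52 -.013 .09 .252 40 16
```

```text
21.5 [ 1.62  0.86 -1.38  2.38  1.88  0.41  0.53] [ 0.4687 -0.1993  0.1105] tilt 39.97 yaw(y) 0.1233 y.z 0.0011
turn deg [-4.69 -0.03 -5.69] dist 0.194
[-0.029, -0.0, -0.035, -0.002, 0.007, 0.002] 
[-0.037, -0.0, -0.045, -0.002, 0.008, 0.003] 
[-0.044, -0.0, -0.053, -0.003, 0.01, 0.004] 
[-0.049, -0.0, -0.06, -0.003, 0.011, 0.004] 
[-0.054, -0.0, -0.066, -0.003, 0.012, 0.005] 
[-0.057, -0.0, -0.07, -0.004, 0.013, 0.005] 
[-0.06, -0.0, -0.073, -0.004, 0.013, 0.005] 
[-0.061, -0.0, -0.074, -0.004, 0.014, 0.005] 
[-0.061, -0.0, -0.074, -0.004, 0.014, 0.005] 
[-0.06, -0.0, -0.073, -0.004, 0.013, 0.005] 
[-0.057, -0.0, -0.07, -0.004, 0.013, 0.005] 
[-0.054, -0.0, -0.066, -0.004, 0.012, 0.005] 
[-0.049, -0.0, -0.06, -0.004, 0.011, 0.005] 
[-0.044, -0.0, -0.053, -0.003, 0.009, 0.004] 
[-0.037, -0.0, -0.045, -0.003, 0.008, 0.004] 
[-0.029, -0.0, -0.035, -0.002, 0.006, 0.003]
```

```bash
python3 mv.py .515 -.12 .095 .19 40 8
```

```text
turn deg [-2.41 -0.03 -2.97] dist 0.093
[-0.034, -0.0, -0.042, -0.003, 0.006, 0.004] 
[-0.048, -0.001, -0.059, -0.004, 0.009, 0.006] 
[-0.057, -0.001, -0.071, -0.005, 0.01, 0.007] 
[-0.062, -0.001, -0.076, -0.005, 0.011, 0.008] 
[-0.062, -0.001, -0.076, -0.005, 0.011, 0.008] 
[-0.057, -0.001, -0.071, -0.005, 0.01, 0.007] 
[-0.048, -0.001, -0.059, -0.004, 0.008, 0.006] 
[-0.034, -0.0, -0.042, -0.003, 0.006, 0.004]
```

Request:
{"op": "apply_moves", "data": {"moves": [[-0.03,0,-0.04,-0.003,0.006,0.004,-1],[-0.05,0,-0.06,-0.004,0.009,0.006,-1],[-0.06,0,-0.07,-0.005,0.01,0.007,-1],[-0.06,0,-0.08,-0.005,0.011,0.008,-1],[-0.06,0,-0.08,-0.005,0.011,0.008,-1],[-0.06,0,-0.07,-0.005,0.01,0.007,-1],[-0.05,0,-0.06,-0.004,0.008,0.006,-1],[-0.03,0,-0.04,-0.003,0.006,0.004,-1]]}}

```text
clock: 22.17
tcp_pos: [0.5164, -0.1209, 0.0937]
orientation: [-0.232, 2.435, 0.084]
contact_force: [0.1, 0.3, -2.1]
grip_width: 0.051
gripper_force: 52.2
```

```bash
python3 st.py; python3 mv.py .53 -.010 .085 .252 40 8
```

```text
22.17 [ 1.38  0.95 -1.38  2.38  2.01  0.58  0.34] [ 0.5164 -0.1209  0.0937] tilt 39.97 yaw(y) 0.1896 y.z -0.0005
turn deg [-2.32 -0.03 -2.72] dist 0.112
[-0.032, -0.0, -0.038, -0.002, 0.009, 0.002] 
[-0.046, -0.001, -0.054, -0.003, 0.013, 0.003] 
[-0.055, -0.001, -0.065, -0.003, 0.015, 0.004] 
[-0.06, -0.001, -0.07, -0.003, 0.016, 0.005] 
[-0.06, -0.001, -0.07, -0.004, 0.016, 0.005] 
[-0.055, -0.001, -0.065, -0.003, 0.015, 0.004] 
[-0.046, -0.001, -0.054, -0.003, 0.012, 0.004] 
[-0.032, -0.0, -0.038, -0.002, 0.009, 0.003]
```

Request:
{"op": "apply_moves", "data": {"moves": [[-0.03,0,-0.04,-0.002,0.009,0.002,-1],[-0.05,0,-0.05,-0.003,0.013,0.003,-1],[-0.05,0,-0.06,-0.003,0.015,0.004,-1],[-0.06,0,-0.07,-0.003,0.016,0.005,-1],[-0.06,0,-0.07,-0.004,0.016,0.005,-1],[-0.06,0,-0.07,-0.003,0.015,0.004,-1],[-0.05,0,-0.05,-0.003,0.012,0.004,-1],[-0.03,0,-0.04,-0.002,0.009,0.003,-1]]}}

```text
clock: 22.83
tcp_pos: [0.5296, -0.0103, 0.0856]
orientation: [-0.307, 2.428, 0.112]
contact_force: [0.5, -1.4, -0.6]
grip_width: 0.0514
gripper_force: 52.2
```

```bash
python3 st.py; python3 mv.py .6133 .0114 .062 .252 40 16; python3 chk.py .06 l2
```

```text
22.83 [ 1.1   0.97 -1.39  2.41  2.1   0.75  0.1 ] [ 0.5296 -0.0103  0.0856] tilt 39.97 yaw(y) 0.2519 y.z 0.0003
turn deg [ 0.01 -0.03 -0.01] dist 0.09
[0.0, -0.0, -0.0, -0.002, 0.0, 0.003] 
[0.0, -0.0, -0.0, -0.002, 0.0, 0.003] 
[0.0, -0.0, -0.0, -0.003, 0.0, 0.004] 
[0.0, -0.0, -0.0, -0.003, 0.0, 0.005] 
[0.0, -0.0, -0.0, -0.004, 0.0, 0.005] 
[0.0, -0.0, -0.0, -0.004, 0.0, 0.005] 
[0.0, -0.0, -0.0, -0.004, 0.0, 0.006] 
[0.0, -0.0, -0.0, -0.004, 0.0, 0.006] 
[0.0, -0.0, -0.0, -0.004, 0.0, 0.006] 
[0.0, -0.0, -0.0, -0.004, 0.0, 0.006] 
[0.0, -0.0, -0.0, -0.004, 0.0, 0.005] 
[0.0, -0.0, -0.0, -0.004, 0.0, 0.005] 
[0.0, -0.0, -0.0, -0.003, 0.0, 0.005] 
[0.0, -0.0, -0.0, -0.003, 0.0, 0.004] 
[0.0, -0.0, -0.0, -0.002, 0.0, 0.003] 
[0.0, -0.0, -0.0, -0.002, 0.0, 0.003] 
('top', 'scene') [ 0.5309 -0.0128  0.2089  0.0583] 0.52 209 offset from tcp in chamber axes [ 0.0007 -0.0032] dyaw -0.0447
('top',) [ 0.5306 -0.0131  0.2857  0.06  ] 0.28 73 offset from tcp in chamber axes [ 0.0001 -0.0034] dyaw 0.0321
('scene',) [ 0.533  -0.0115  0.1637  0.06  ] 0.52 137 offset from tcp in chamber axes [ 0.0031 -0.0022] dyaw -0.0899
```

Request:
{"op": "apply_moves", "data": {"moves": [[0,0,0,-0.002,0,0.003,-1],[0,0,0,-0.002,0,0.003,-1],[0,0,0,-0.003,0,0.004,-1],[0,0,0,-0.003,0,0.005,-1],[0,0,0,-0.004,0,0.005,-1],[0,0,0,-0.004,0,0.005,-1],[0,0,0,-0.004,0,0.006,-1],[0,0,0,-0.004,0,0.006,-1]]}}

```text
clock: 23.6
tcp_pos: [0.5727, -0.0009, 0.0738]
orientation: [-0.306, 2.428, 0.11]
contact_force: [0.3, -0.3, -1.5]
grip_width: 0.051
gripper_force: 52.4
```

Request:
{"op": "apply_moves", "data": {"moves": [[0,0,0,-0.004,0,0.006,-1],[0,0,0,-0.004,0,0.006,-1],[0,0,0,-0.004,0,0.005,-1],[0,0,0,-0.004,0,0.005,-1],[0,0,0,-0.003,0,0.005,-1],[0,0,0,-0.003,0,0.004,-1],[0,0,0,-0.002,0,0.003,-1],[0,0,0,-0.002,0,0.003,-1]]}}

```text
clock: 24.27
tcp_pos: [0.6145, 0.01, 0.0622]
orientation: [-0.306, 2.428, 0.11]
contact_force: [0.2, 0.3, -1.1]
grip_width: 0.0512
gripper_force: 52.4
```

```bash
python3 st.py; python3 mv.py .6133 .0114 .052 .252 40 8; python3 - <<'E'
from h import *;from bench import grab_frame
a=[]
P=[.6133,.0114,.252,0]
for n,(x,y,w,h) in {'scene':(290,190,100,100),'top':(235,150,100,100)}.items():
    im=cv2.resize(grab_frame(n)[y:y+h,x:x+w],None,fx=4,fy=4,interpolation=cv2.INTER_CUBIC)
    for z in(.036,.066):
        for u in proj(world(rect(.104,.052,z)[0],P),n): cv2.circle(im,((u-[x,y]+.5)*4).astype(int).tolist(),0,(0,0,255),-1)
    a.append(im)
cv2.imwrite('pics/g5.png',np.hstack(a))
E
```

```text
24.27 [ 0.94  1.05 -1.3   2.24  2.1   0.76  0.14] [0.6145 0.01   0.0622] tilt 39.94 yaw(y) 0.2507 y.z -0.0007
turn deg [-0.08 -0.06 -0.03] dist 0.01
[-0.001, -0.001, -0.0, 0.001, 0.0, 0.001] 
[-0.002, -0.001, -0.001, 0.001, 0.0, 0.001] 
[-0.002, -0.001, -0.001, 0.001, 0.0, 0.001] 
[-0.002, -0.002, -0.001, 0.001, 0.0, 0.001] 
[-0.002, -0.002, -0.001, 0.001, 0.0, 0.001] 
[-0.002, -0.001, -0.001, 0.001, 0.0, 0.001] 
[-0.002, -0.001, -0.001, 0.001, 0.0, 0.001] 
[-0.001, -0.001, -0.0, 0.001, 0.0, 0.001]
```

View pics/g5.png

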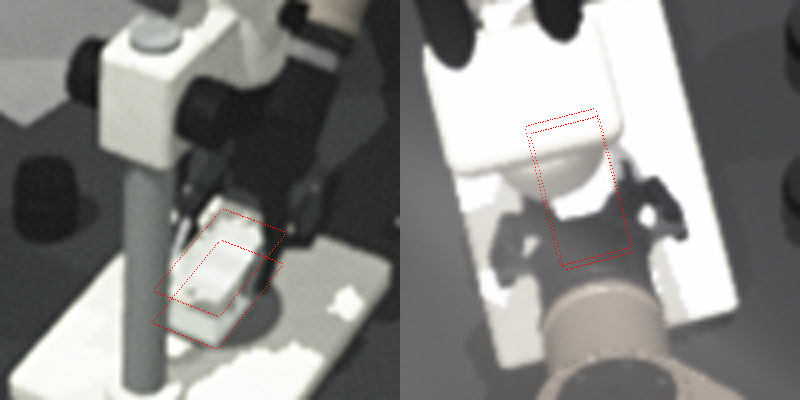

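The scene crop shows the held chamber matching the projected target box, with its near corner at (217,345) and the head clear. Lowering gently.

Request:
{"op": "apply_moves", "data": {"moves": [[0,0,0,0.001,0.0002,0.0011,-1],[0,0,0,0.001,0.0002,0.0011,-1],[0,0,0,0.001,0.0002,0.0011,-1],[0,0,0,0.0009,0.0002,0.001,-1],[0,0,0,0.0009,0.0002,0.0009,-1],[0,0,0,0.0007,0.0002,0.0007,-1],[0,0,0,0.0005,0.0001,0.0005,-1],[0,0,0,0.0004,0.0001,0.0004,-1]]}}

```text
clock: 25.03
tcp_pos: [0.6133, 0.0111, 0.0529]
orientation: [-0.306, 2.428, 0.11]
contact_force: [-0.5, 0.1, -2.2]
grip_width: 0.051
gripper_force: 52.4
```

```bash
python3 st.py
```

```text
25.03 [ 0.93  1.07 -1.29  2.24  2.13  0.77  0.13] [0.6133 0.0111 0.0529] tilt 39.94 yaw(y) 0.2507 y.z -0.0006
```

Request:
{"op": "apply_moves", "data": {"moves": [[0,0,0,0.0003,0,0.0004,-1],[0,0,0,0.0003,0,0.0004,-1],[0,0,0,0.0003,0,0.0004,-1],[0,0,0,0.0003,0,0.0004,-1],[0,0,0,0.0003,0,0.0003,-1],[0,0,0,0,0,0,-1],[0,0,0,0,0,0,-1],[0,0,0,0,0,0,-1]]}}

```text
clock: 25.7
tcp_pos: [0.6135, 0.011, 0.0506]
orientation: [-0.306, 2.428, 0.11]
contact_force: [0.6, 0.0, -2.7]
grip_width: 0.051
gripper_force: 52.5
```

Request:
{"op": "apply_moves", "data": {"moves": [[0,0,0,0.0002,0,0.0003,-1],[0,0,0,0.0002,0,0.0003,-1],[0,0,0,0.0002,0,0.0003,-1],[0,0,0,0.0002,0,0.0003,-1],[0,0,0,0,0,0,-1],[0,0,0,0,0,0,-1],[0,0,0,0,0,0,-1],[0,0,0,0,0,0,-1]]}}

```text
clock: 26.37
tcp_pos: [0.6141, 0.0114, 0.0505]
orientation: [-0.307, 2.426, 0.11]
contact_force: [-5.5, -3.2, 8.7]
grip_width: 0.0514
gripper_force: 54.0
```

Request:
{"op": "apply_moves", "data": {"moves": [[0,0,0,0,0,0,0.23],[0,0,0,0,0,0,0.28],[0,0,0,0,0,0,0.35],[0,0,0,0,0,0,0.5],[0,0,0,0,0,0,0.7],[0,0,0,0,0,0,1],[0,0,0,0,0,0,1],[0,0,0,0,0,0,1]]}}

```text
clock: 27.03
tcp_pos: [0.6136, 0.0111, 0.0491]
orientation: [-0.306, 2.428, 0.11]
contact_force: [-0.1, 0.5, -0.1]
grip_width: 0.0854
gripper_force: 0.0
```

Request:
{"op": "apply_moves", "data": {"moves": [[0,0,0,0,0,-0.002,1],[0,0,0,0,0,-0.004,1],[0,0,0,0,0,-0.006,1],[0,0,0,0,0,-0.008,1],[0,0,0,0,0,-0.01,1],[0,0,0,0,0,-0.01,1],[0,0,0,0,0,-0.01,1],[0,0,0,0,0,-0.01,1]]}}

```text
clock: 27.7
tcp_pos: [0.5754, 0.0014, 0.0961]
orientation: [-0.307, 2.428, 0.11]
contact_force: [-0.2, -0.0, 0.5]
grip_width: 0.0855
gripper_force: 0.0
```

Request:
{"op": "apply_moves", "data": {"moves": [[0,0,0,0.002,0,-0.01,1],[0,0,0,0.004,0,-0.01,1],[0,0,0,0.004,0,-0.01,1],[0,0,0,0.004,0,-0.01,1],[0,0,0,0.003,0,-0.008,1],[0,0,0,0.002,0,-0.006,1],[0,0,0,0.001,0,-0.004,1],[0,0,0,0,0,0,1]]}}

```text
clock: 28.37
tcp_pos: [0.5248, -0.0118, 0.1274]
orientation: [-0.307, 2.428, 0.108]
contact_force: [-0.2, -0.0, 0.4]
grip_width: 0.0853
gripper_force: 0.0
```

```bash
python3 st.py; python3 mv.py .48 .12 .2 .4 20 16; python3 - <<'E'
from h import *;from bench import grab_frame
a=[]
P=[.6133,.0114,.252,0]
for n,(x,y,w,h) in {'scene':(300,215,80,80),'top':(240,160,80,80)}.items():
    f=grab_frame(n);cv2.imwrite(f"pics/{n}_f.png",f)
    im=cv2.resize(f[y:y+h,x:x+w],None,fx=5,fy=5,interpolation=cv2.INTER_CUBIC)
    for z in(.025,.055):
        for u in proj(world(rect(.104,.052,z,20)[0],P),n): cv2.circle(im,((u-[x,y]+.5)*5).astype(int).tolist(),0,(0,0,255),-1)
    a.append(im)
cv2.imwrite('pics/g6.png',np.hstack(a))
E
```

```text
28.37 [ 1.13  0.76 -1.38  2.41  2.01  0.57  0.06] [ 0.5248 -0.0118  0.1274] tilt 39.95 yaw(y) 0.2506 y.z -0.0025
turn deg [-4.42 19.9  -7.38] dist 0.157
[-0.027, 0.122, -0.045, -0.001, 0.005, -0.002] 
[-0.035, 0.156, -0.058, -0.002, 0.007, -0.003] 
[-0.041, 0.185, -0.069, -0.002, 0.008, -0.004] 
[-0.047, 0.21, -0.078, -0.002, 0.009, -0.004] 
[-0.051, 0.229, -0.085, -0.003, 0.01, -0.004] 
[-0.054, 0.244, -0.09, -0.003, 0.01, -0.005] 
[-0.056, 0.253, -0.094, -0.003, 0.011, -0.005] 
[-0.057, 0.258, -0.096, -0.003, 0.011, -0.005] 
[-0.057, 0.258, -0.096, -0.003, 0.011, -0.005] 
[-0.056, 0.253, -0.094, -0.003, 0.011, -0.005] 
[-0.054, 0.244, -0.09, -0.003, 0.01, -0.005] 
[-0.051, 0.229, -0.085, -0.002, 0.01, -0.004] 
[-0.047, 0.21, -0.078, -0.002, 0.009, -0.004] 
[-0.041, 0.185, -0.069, -0.002, 0.008, -0.004] 
[-0.035, 0.156, -0.058, -0.002, 0.007, -0.003] 
[-0.027, 0.122, -0.045, -0.001, 0.005, -0.002]
```

View pics/g6.png

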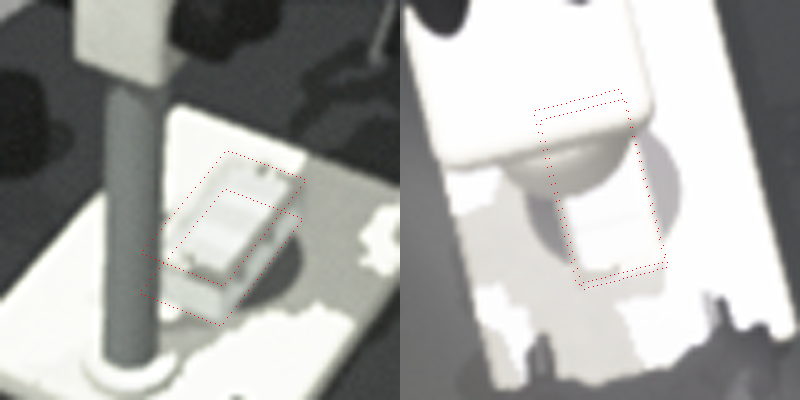

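The chamber lies on the grey disc, close to the projected target box in both views. Measuring its residual against the plate.

```bash
python3 - <<'E'
from h import *
g={n:cv2.cvtColor(cv2.imread(f"pics/{n}_f.png"),6) for n in C};g0={n:cv2.cvtColor(cv2.imread(f"pics/{n}0.png"),6) for n in C}
P=[.6133,.0114,.252,0]
pl,e,m=fit(g0,{"scene":[rect(.25,.18,.025,x0=.015)]},P,w=(4,3,2,2,2));print("plate scene",np.round(pl,4),e,m)
pt,e,m=fit(g0,{"top":[rect(.25,.18,.025,x0=.015)]},P,w=(4,3,2,2,2));print("plate top",np.round(pt,4),e,m)
for thr in(4,8):
  for c,fe in {"scene":[rect(.104,.052,.055),rect(.104,.052,.025)],"top":[rect(.104,.052,.055)]}.items():
    for p0 in(P,[P[0]+.004,P[1]-.003,.252,0]):
      q,e,m=fit(g,{c:fe},p0,w=(3,2,2,2,2),thr=thr);print(c,thr,np.round(q[:3],4),round(e,2),m)
n="scene";x,y,w,h=320,238,48,48
im=cv2.resize(cv2.imread("pics/scene_f.png")[y:y+h,x:x+w],None,fx=8,fy=8,interpolation=cv2.INTER_CUBIC)
for z in(.025,.055):
    for u in proj(world(rect(.104,.052,z,14)[0],pl),n): cv2.circle(im,((u-[x,y]+.5)*8).astype(int).tolist(),0,(0,0,255),-1)
n="top";x,y,w,h=255,172,48,48
im2=cv2.resize(cv2.imread("pics/top_f.png")[y:y+h,x:x+w],None,fx=8,fy=8,interpolation=cv2.INTER_CUBIC)
for z in(.025,.055):
    for u in proj(world(rect(.104,.052,z,14)[0],pt),n): cv2.circle(im2,((u-[x,y]+.5)*8).astype(int).tolist(),0,(0,0,255),-1)
cv2.imwrite("pics/g7.png",np.hstack([im,cv2.convertScaleAbs(im2,alpha=2.5,beta=-370)]))
E
```

```text
plate scene [0.6158 0.0153 0.2402 0.    ] 0.4146822866063369 123
plate top [0.613  0.0107 0.2523 0.    ] 0.25002487287571373 141
scene 4 [0.6125 0.0097 0.2268] 0.56 234
scene 4 [0.6134 0.0075 0.3197] 0.66 216
top 4 [0.617  0.0071 0.0761] 0.55 86
top 4 [0.6169 0.0056 0.0084] 0.35 84
scene 8 [0.6121 0.0089 0.2134] 0.6 165
scene 8 [0.6121 0.0088 0.208 ] 0.57 167
top 8 [0.6164 0.0088 0.1487] 0.61 71
top 8 [0.6168 0.0055 0.0075] 0.3 72
```

View pics/g7.png

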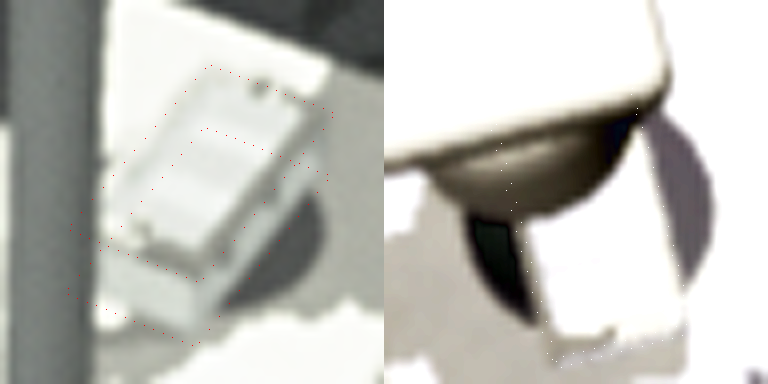

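The contrast-stretched top crop shows the chamber's sides on the projected target lines, and the scene's front corner at (193,345) matches (195,345). The gripper is clear, so I'm handing in.

```bash
python3 -c "
from bench import silhouettes,grab_frame
import numpy as np
for n in ('scene','top'):
    grab_frame(n)
    for t in ['specimen_jar','tally_counter','media_bottle','flask']: print(n,t,[(round(d['p'],2),np.round(d['extent'],0).tolist()) for d in silhouettes(t,n)])
from bench import order;print(order.hand_in())"
```

```text
scene specimen_jar [(0.98, [455.0, 282.0, 20.0, 26.0]), (0.8, [300.0, 240.0, 15.0, 24.0]), (0.71, [272.0, 258.0, 21.0, 25.0])]
scene tally_counter [(0.57, [398.0, 243.0, 20.0, 12.0])]
scene media_bottle []
scene flask [(0.86, [395.0, 315.0, 31.0, 47.0]), (0.48, [342.0, 235.0, 96.0, 154.0])]
top specimen_jar [(0.73, [186.0, 258.0, 20.0, 17.0]), (0.58, [341.0, 159.0, 15.0, 22.0]), (0.51, [340.0, 196.0, 12.0, 16.0])]
top tally_counter [(0.74, [375.0, 171.0, 26.0, 31.0]), (0.49, [265.0, 270.0, 14.0, 20.0])]
top media_bottle [(0.74, [204.0, 182.0, 26.0, 20.0]), (0.58, [376.0, 169.0, 23.0, 29.0]), (0.49, [274.0, 177.0, 89.0, 121.0])]
top flask [(0.63, [203.0, 182.0, 25.0, 25.0])]
the job is handed in; nothing more can be done
None
```

The jar now stands upright in the near half of the tray, and the small chamber sits flat under the lens, square with the base plate to within what the cameras show; the job was handed in at about 29 s, and its verdict was not reported.

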